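# Pack the spare leg and close the case with the locked lid stay

## Task

Lay the spare stage leg that fits the empty blue cradle (the middle one of the three lengths, 115 mm) fully down in the open case and let go of it. Then press the orange knee of the locked lid stay to break the stay, and lower the lid gently, without slamming it, until the case is fully shut. Leave the other two legs, the bottle and the screwdriver where they are.

Things in the scene. Friction and masses are not known exactly. Their poses are not given: they have to be found in the camera images.
- case: Fixed grey case, 240 mm along its x, 210 mm along its y, rim 110 mm high, walls 6 mm; origin at the centre of its underside on the bench, z up. The white lid is hinged along the +y rim; the folding stay stands outside the +x end wall. Inside, dark foam with round pieces (57 mm high) fills the part from case x = +37 mm on.
- cradle (a point): Centre of the right leg once fully down in the blue cradle: 70 mm above the bench, at case x -35, y -15 mm. Axes as the case; the leg lies along y. Two saddles, tops 55 mm above the bench, with end stops 15 mm and side ribs 12 mm higher; 123 mm between stops, 36 mm between ribs. The middle 70 mm between the saddles is open for fingers down to the case floor (6 mm).
- lid_hinge (a point): Middle of the lid's hinge line, at case x = 0, y = +105 mm, 110 mm above the bench; the hinge line runs along the case's x axis.
- lid_front_edge (a point): Middle of the lid's free edge, half-way through its thickness. Lid: white plate, 240 mm along the hinge, 210 mm deep, 12 mm thick, 0.45 kg; the hinge line lies in its inner face. At the start it stands 87 degrees up from shut, nearly upright, free edge 320 mm above the bench. Site y points to the hinge, z out of the outer face (up when shut).
- lid (a joint): Lid angle in rad: 0 held up by the locked stay, grows as it is lowered, 1.518 fully shut. Stiff hinge (about 0.75 N m of friction): the lid stays where it is left and must be pushed all the way. It cannot go down while the stay is locked; once the knee is broken, 5 to 15 N on the outer face near the free edge lower it.
- knee_pad (a point): Centre of the orange press bar (24 mm diameter, 47 mm long along the case's x) that stands out beyond the links (case x 128 to 140) at the stay's knee; its axes turn with the upper link. Locked, it is at case x +166, y +14 mm, 153 mm above the bench, free air above. Pressed, it goes down and towards the hinge, at first along (0, +0.54, -0.84) in the case frame; 22 mm of travel breaks the stay.
- knee (a joint): Knee angle in rad: 0 locked (bent 0.14 over centre against a stop), 0.14 links in line, above 0.4 broken. 4 to 8 N on the bar move it; friction keeps it where it is left. The stay is two 15 mm wide, 98 mm long links: from a pivot on the case end (case y -65, z 95 mm) to the knee, and on to a pivot on the lid 90 mm from the hinge.
- leg_mid_centre (a point): White square plastic post, 30 x 30 mm in section, 115 mm long, two grey bands, dark bores in its ends, 126 g, lying loose on the dark mat. This point is its centre (15 mm above the mat); its y axis runs along its length. The one that fits the cradle.
- leg_short_centre (a point): White square plastic post, 30 x 30 mm in section, 90 mm long, two grey bands, dark bores in its ends, 99 g, lying loose on the dark mat. This point is its centre (15 mm above the mat); its y axis runs along its length. Too short for the cradle; leave it.
- leg_long_centre (a point): White square plastic post, 30 x 30 mm in section, 140 mm long, two grey bands, dark bores in its ends, 154 g, lying loose on the dark mat. This point is its centre (15 mm above the mat); its y axis runs along its length. Too long for the cradle; leave it.
- mat: Fixed dark rubber mat, 250 mm (its x) by 180 mm (its y), 8 mm thick; origin at the centre of its underside. The three legs lie on it side by side, 75 mm apart along its x, in any order, each along its y.
- bottle: Loose amber bottle, 60 mm diameter, 130 mm high, origin at the centre of its underside. Leave it.
- screwdriver: Loose black-handled screwdriver, 190 mm long, lying on the bench. Leave it.
There are look-alikes about, which are no part of the job. What is shaped like the part that bears leg_mid_centre but brown, purple or turquoise is not meant.

How it is judged (in metres and radians):
On the way, in this order (a step that is already met when the one before it is completed fails the run):
1. The 115 mm leg lies fully down in the cradle, released, with the lid still up (x of leg_mid_centre in the frame of cradle between -0.007 and 0.007 m and y of leg_mid_centre in the frame of cradle between -0.008 and 0.008 m and z of leg_mid_centre in the frame of cradle between -0.004 and 0.004 m and angle between the y axis of leg_mid_centre and the y axis of cradle, either way round below 0.12 rad and contact force between the fingers and leg_mid below 0.1 N and value of joint lid below 0.2 rad), for 0.2 s.
2. The knee of the stay is broken (bent past 0.4 rad) with the lid still mostly up (value of joint knee above 0.4 rad and value of joint lid below 0.7 rad), for 0.1 s.
At the end, for the whole second after the job is handed in: The 115 mm leg lies fully down in the cradle (centre within 7 mm across, 8 mm along and 4 mm in height, within 0.12 rad of the cradle's direction), the lid is shut to within 0.04 rad, and the other two legs, the bottle and the screwdriver are within 30 mm of where they were (x of leg_mid_centre in the frame of cradle between -0.007 and 0.007 m and y of leg_mid_centre in the frame of cradle between -0.008 and 0.008 m and z of leg_mid_centre in the frame of cradle between -0.004 and 0.004 m and angle between the y axis of leg_mid_centre and the y axis of cradle, either way round below 0.12 rad and value of joint lid above 1.478 rad and distance of each of leg_short_centre, leg_long_centre, bottle, screwdriver from where it was at the start of the episode below 0.03 m); the robot touches nothing.
It fails at once if The lid is slammed (lowered faster than 1.5 rad/s) (velocity of joint lid above 1.5 rad/s).
It fails at once if the short leg is moved more than 30 mm (distance of leg_short_centre from where it was at the start of the episode above 0.03 m).
It fails at once if the long leg is moved more than 30 mm (distance of leg_long_centre from where it was at the start of the episode above 0.03 m).
It fails at once if the amber bottle is moved more than 30 mm (distance of bottle from where it was at the start of the episode above 0.03 m).
It fails at once if the screwdriver is moved more than 30 mm (distance of screwdriver from where it was at the start of the episode above 0.03 m).
It also fails if it takes over 64 s, if anything falls off the work surface, if the arm or the gripper's body presses on something with over 40 N, if the wrist force passes 120 N, or if a joint passes its speed limit or range.

## Robot

A 6-joint arm with a two-finger parallel gripper is mounted at the origin on the work surface. World frame = base frame: x ahead of the robot, y to its left, z up, the work surface at z = 0. Lengths are in mm, angles in rad, forces in N, time in s.
With the tool pointing down it reaches from about 350 to 775 mm from the base axis. Payload 7.3 kg.
Tool frame: the origin (TCP) lies between the finger pads; the fingertips stand 22 mm ahead of it and the grasp point (between the pads) lies 3 mm ahead of it (nose_length is the distance from the TCP to the fingertips, in mm); z points along the fingers, y is the direction in which the jaws open and shut (so a half turn about z gives the same grasp; the last joint's range is limited). The gripper opens to 92 mm and grips with 3 to 60 N. Pads are 19 mm wide; open, the fingers measure 130 mm over their backs; the gripper's body (75 mm by 190 mm) begins 47 mm behind the grasp point.
Start: joints at [-1.486, 0.342, 1.524, -0, 1.275, -0.146], TCP at [120.119, -511.093, 225.441] pointing down, gripper open.
Joint ranges: [-2.53, 2.53], [-0.77, 2.02], [0.04, 2.7], [-1, 4.14], [0.28, 2.66], [-3.11, 3.11]. Speed limits (rad/s): [2.57, 2.57, 3.14, 3.14, 3.14, 3.14].

## Interface

Orientations are given as [roll, pitch, yaw] about the fixed x, y, z axes, in that order (R = Rz(yaw) Ry(pitch) Rx(roll)).
In Python, from plant import get_obs, capture, close_job, nose_length gives the robot as it stands.
- The arm moves only by the tool step_arm, never from a script. Its argument "increments" is text: rows parted by semicolons, each of 7 numbers parted by spaces: the turn, a rotation vector about the tool's x, y, z in rad, then the shift along the tool's x, y, z in mm, then the opening, from -1 (shut) to 1 (fully open). A call has 1 to 20 rows; each row is the pose to reach, as a shift and turn from the pose commanded when the call began, along the tool's axes at that moment; what a row does not reach only later rows make up. A row lasts 1/8 s, in which the tool goes at most 62.5 mm and 10.7 degrees, less where a joint would pass 70% of its speed; a pose out of reach is approached as far as the arm can. A call with a gripper value outside its range is refused whole. The fingers move at their own pace and stop on an object; the grip force is fixed at half the most. Time passes only in rows, so rows that repeat a pose let the fingers close. It gives the time, the measured TCP pose, the force and the opening at its end, in the units of the state.
- get_obs(): the state, without advancing time (a new reading comes with each control period).
- capture(name): name is "scene" or "top" or "wrist"; returns a dict with "frame" (420x560x3 uint8, red, green, blue), "K" (3x3 intrinsics, pixels), "extrinsics" (4x4, takes a point from world to camera coordinates); the wrist camera has in their place "tool_from_camera" (4x4, takes a point from camera to tool coordinates, whose origin is the TCP and whose axes are the flange's). Camera axes: x right, y down, z forward; pixel columns grow to the right and rows downward; lengths in mm; the calibration is good to about 2 mm. A picture is of the moment at which its call begins: read the wrist's pose just before it. There is no depth.
- close_job(): hands the job in, once; it reports no verdict.
The state is a dict: "time": time; "joint_positions": joint angles; "dq": joint speeds; "tau": joint torques, N m; "tool_pos": TCP position; "tcp_rot": TCP orientation; "contact_force": force on the tool from outside, world axes, zero at the start; "moment": the same for the moment, N m; "grip_width": finger opening in mm.
Only numpy, scipy, OpenCV 4.12 (cv2) and the standard library are available. Lean on these libraries where they do the work, as an engineer would, in place of code of your own. Each camera call takes 0.05 s, during which the arm holds its last target.

## Working session

There is one attempt and no reset: what is moved stays moved. The work goes in short steps, Python scripts to look and compute and a tool call to move; the robot and the scene stay as the last step left them, time stands still between calls to the robot, and variables do not carry over. Pictures are saved under pics/ and viewed, and the job is handed in when it is done.

Besides the shell and the picture viewer there is one more tool, called after "Call:" as name(argument=value, ...) on one line, values as JSON. step_arm: Moves the arm, as the interface text tells. Its arguments: {"type":"object","properties":{"increments":{"type":"string"}},"required":["increments"]}

```bash
ls; mkdir -p pics; python3 - <<'E'
from plant import *
import cv2
print(get_obs())
print(nose_length)
for n in ["scene","top","wrist"]:
    c=capture(n); cv2.imwrite(f"pics/{n}0.png",c["frame"][:,:,::-1])
    print(n,c["K"].tolist(),(c.get("extrinsics") if n!="wrist" else c["tool_from_camera"]).round(4).tolist())
print(get_obs()["time"])
E
```

```text
pics
{'time': 0.0, 'joint_positions': array([-1.48598280e+00,  3.42719592e-01,  1.52504413e+00,  9.81387408e-06,
        1.27543078e+00, -1.46007149e-01]), 'dq': array([-0.00270297,  0.00012645, -0.00080514,  0.0004774 ,  0.00010469,
        0.00082232]), 'tau': array([ 9.26639805e-04, -4.31243849e+01, -2.44224983e+01,  7.17474218e-02,
        5.58800879e-02, -1.50353062e-04]), 'tool_pos': array([ 120.09164236, -510.63644153,  224.73714913]), 'tcp_rot': array([-3.14000922e+00, -2.42335410e-04,  2.30817619e-01]), 'contact_force': array([-0.8558825 , -0.57843728, -0.05583705]), 'moment': array([ 0.01662117, -0.03196216,  0.06043829]), 'grip_width': 92.22753331542046}
22.0
scene [[401.5445699430255, 0.0, 282.45142873922947], [0.0, 401.5445699430255, 211.10202885413318], [0.0, 0.0, 1.0]] [[-0.193, 0.9811, 0.0093, 232.7527], [0.7557, 0.1547, -0.6364, -241.0091], [-0.6258, -0.1158, -0.7713, 1381.2355], [0.0, 0.0, 0.0, 1.0]]
top [[426.74687127928365, 0.0, 278.11221398641254], [0.0, 426.74687127928365, 206.53549166417275], [0.0, 0.0, 1.0]] [[0.0096, -0.9994, -0.0319, -112.8767], [-0.987, -0.0043, -0.1608, 530.8863], [0.1606, 0.033, -0.9865, 1077.779], [0.0, 0.0, 0.0, 1.0]]
wrist [[329.1678047661893, 0.0, 279.89618131260323], [0.0, 329.1678047661893, 216.3670857425904], [0.0, 0.0, 1.0]] [[0.0008, -0.9594, -0.2821, 75.6398], [1.0, 0.0006, 0.0011, -0.4527], [-0.0009, -0.2821, 0.9594, -159.9502], [0.0, 0.0, 0.0, 1.0]]
0.15
```

View pics/scene0.png

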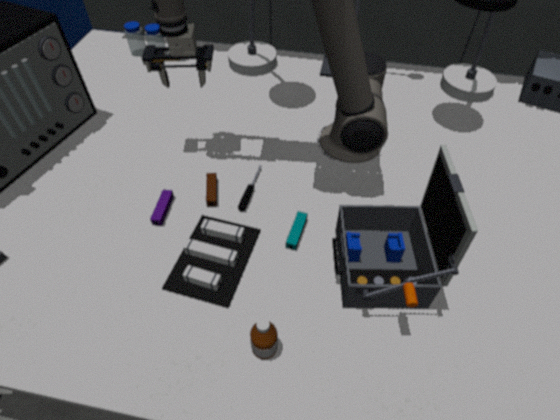

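View pics/top0.png

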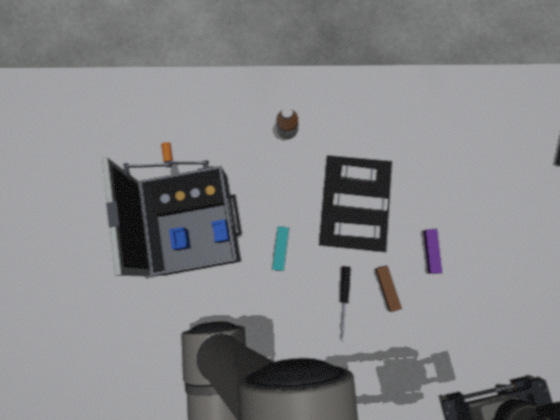

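View pics/wrist0.png

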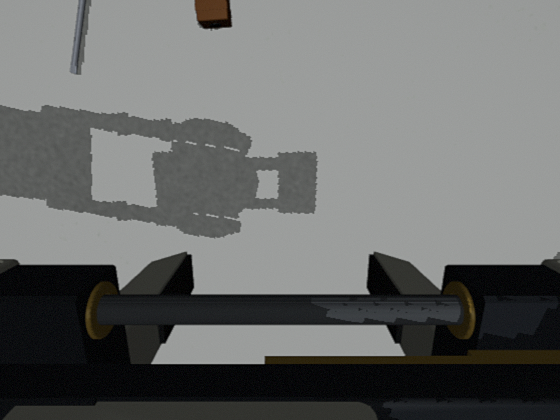

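```bash
cat > h.py <<'E'
import numpy as np, cv2
from plant import *
def ray(c,px):
    K=c["K"];E=c["extrinsics"];R=E[:3,:3];t=E[:3,3]
    d=R.T@np.linalg.solve(K,np.array([px[0],px[1],1.]));o=-R.T@t
    return o,d
def onz(c,px,z):
    o,d=ray(c,px);return o+d*(z-o[2])/d[2]
def proj(c,p):
    E=c["extrinsics"];q=E[:3,:3]@np.asarray(p,float)+E[:3,3];q=c["K"]@q;return q[:2]/q[2]
def wristcam(c,obs):
    from scipy.spatial.transform import Rotation as Ro
    T=np.eye(4);T[:3,:3]=Ro.from_euler('xyz',obs["tcp_rot"]).as_matrix();T[:3,3]=obs["tool_pos"]
    c["extrinsics"]=np.linalg.inv(T@c["tool_from_camera"]);return c
E
python3 - <<'E'
from h import *
c=capture("top");f=c["frame"]
big=cv2.resize(f[140:270,300:460],None,fx=5,fy=5,interpolation=cv2.INTER_CUBIC)
cv2.imwrite("pics/legs.png",big[:,:,::-1])
big=cv2.resize(f[130:290,90:250],None,fx=3.7,fy=3.7,interpolation=cv2.INTER_CUBIC)
cv2.imwrite("pics/case.png",big[:,:,::-1])
g=f.min(2)
print(g[202,325:395],g[160:250,360])
for r in []: pass
s=capture("scene");cv2.imwrite("pics/scase.png",cv2.resize(s["frame"][140:340,320:480],None,fx=3,fy=3,interpolation=cv2.INTER_CUBIC)[:,:,::-1])
for nm,cc,roi in(("top",c,(322,155,395,250)),("scene",s,(170,216,260,300))):
    f=cc["frame"];x0,y0,x1,y1=roi
    m=np.zeros(f.shape[:2],np.uint8);m[y0:y1,x0:x1]=(f[y0:y1,x0:x1].min(2)>75)*255
    n,l,st,ce=cv2.connectedComponentsWithStats(m)
    for i in range(1,n):
        if 80<st[i,4]<1500:
            cs,_=cv2.findContours((l==i).astype(np.uint8),0,2)
            r=cv2.minAreaRect(cs[0]);b=cv2.boxPoints(r)
            P=np.array([onz(cc,p,38)[:2] for p in b])
            L=np.linalg.norm(P-np.roll(P,1,0),axis=1)
            print(nm,st[i],ce[i].round(1),P.mean(0).round(1),L.round(1))
E
```

```text
[ 26  32  32  28  25  24  38  74 116 148 157 149 132 125 140 156 163 163
 163 163 163 166 163 163 164 166 163 165 165 166 163 165 162 167 164 165
 166 165 161 161 163 161 164 164 165 163 163 164 163 166 164 164 164 163
 163 162 145 126 124 141 155 155 128  95 105 138 157 165 163 165] [ 37  27  33  34  36  38  52 103 143 162 165 166 163 166 164 165 163 150
 128  90  58  42  32  29  29  32  33  32  33  26  30  32  28  29  46  90
 135 157 163 163 166 163 165 163 166 161 145 107  68  43  28  30  30  29
  29  30  37  28  32  28  27  35  32  52  97 141 161 166 164 163 164 161
 165 166 161 147 106  61  39  31  32  32  31  32  25  29  29  26  51  90]
top [341 165  36  16 450] [358.5 172.5] [ 624.2 -321.2] [94.3 34.8 94.8 34.7]
top [334 222  47  17 609] [356.9 229.9] [ 471.9 -313.5] [119.1  34.5 119.7  34.4]
top [322 245  41   5 111] [336.8 247.9] [ 427.2 -274.7] [ 10.3 102.7  10.3 102.6]
scene [206 216  54  14 384] [240.9 220.1] [ 451.1 -288.6] [ 45.5 147.3  45.3 143.5]
scene [200 219  44  22 513] [222.  228.3] [ 478.9 -312.6] [119.   49.  122.6  47.6]
scene [232 233  28  67 969] [250.1 276.7] [ 573.5 -220.3] [195.5  72.6 195.2  64.3]
scene [183 265  38  24 486] [201.3 275.5] [ 628.6 -320.4] [93.9 42.  96.5 40.7]
scene [170 292  29   8 132] [179.7 296.6] [ 688.2 -342.3] [18.8 67.2 18.7 66.4]
```

View pics/legs.png

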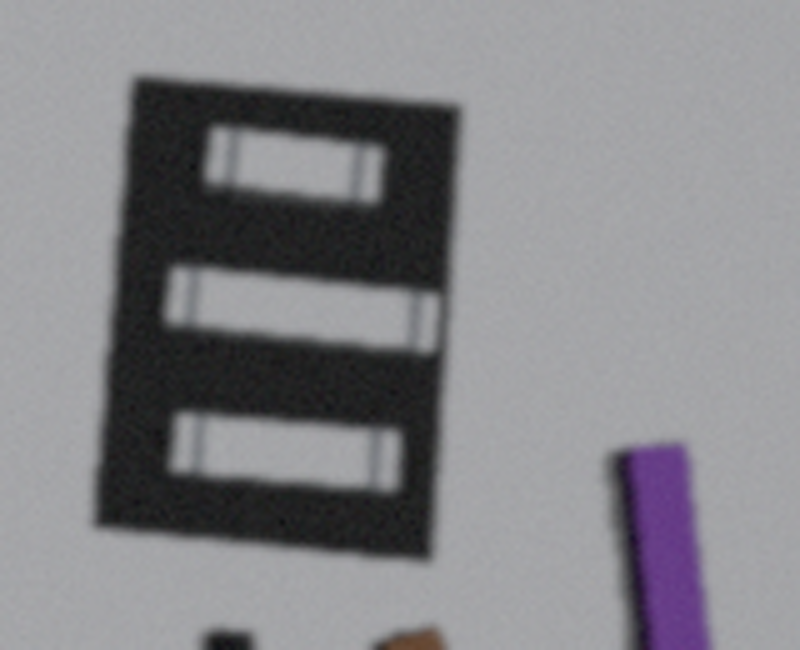

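View pics/case.png

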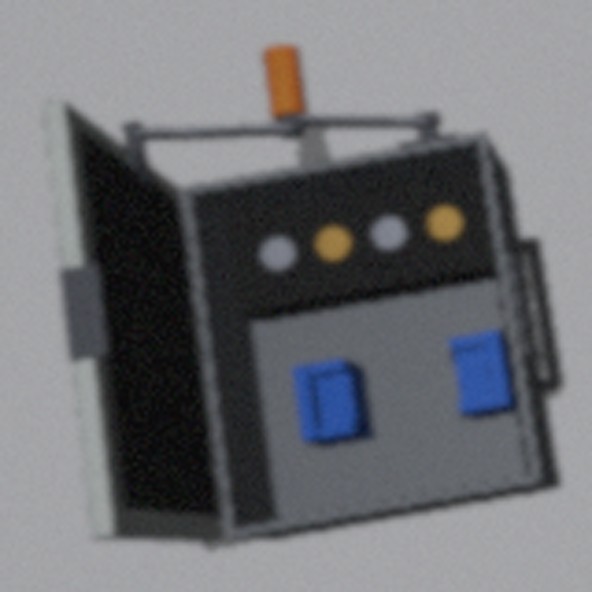

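View pics/scase.png

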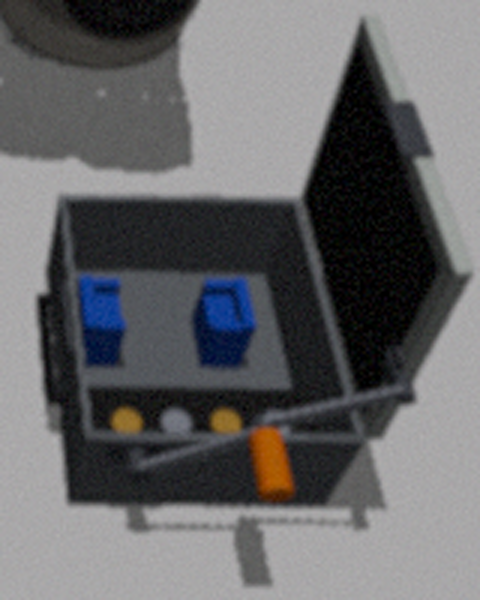

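```bash
python3 - <<'E'
from h import *
c=capture("top");s=capture("scene")
f=c["frame"]
# leg mid
m=np.zeros(f.shape[:2],np.uint8);m[215:242,328:384]=(f[215:242,328:384].min(2)>95)*255
cs,_=cv2.findContours(m,0,2);k=max(cs,key=cv2.contourArea)
P=np.array([onz(c,p[0],38)[:2] for p in k]);r=cv2.minAreaRect(P.astype(np.float32));print("leg",r)
# rim corners top crop
for q in [(485,135),(185,190),(225,540),(545,485)]:
    p=(q[0]/3.7+90-.4,q[1]/3.7+130-.4);print("rim",q,onz(c,p,110).round(1))
# same by scene: crop*3 offset 320,140
for q in [(62,197),(300,197),(357,437),(88,437)]:
    p=(q[0]/3+320-.3,q[1]/3+140-.3);print("srim",q,onz(s,p,110).round(1))
def blobs(cc,lo,hi,nm):
    h=cv2.cvtColor(cc["frame"],cv2.COLOR_RGB2HSV);m=cv2.inRange(h,lo,hi)
    n,l,st,ce=cv2.connectedComponentsWithStats(m)
    for i in range(1,n):
        if st[i,4]>20: print(nm,st[i],ce[i].round(1))
for cc,n in((c,"top"),(s,"scene")):
    blobs(cc,(5,180,120),(16,255,255),n+" orange");blobs(cc,(105,150,60),(125,255,255),n+" blue")
# triangulate
def tri(a,b):
    o1,d1=ray(c,a);o2,d2=ray(s,b)
    A=np.stack([d1,-d2],1);t=np.linalg.lstsq(A,o2-o1,rcond=None)[0];p,q=o1+d1*t[0],o2+d2*t[1];return ((p+q)/2).round(1),np.linalg.norm(p-q).round(1)
print(tri((282/3.7+89.6,45/3.7+129.6),(280/3+319.7,497/3+139.7)))
print(tri((290/3.7+89.6,117/3.7+129.6),(265/3+319.7,430/3+139.7)))
E
```

```text
leg ((471.8521728515625, -313.125244140625), (116.31060028076172, 32.73055648803711), 85.7641830444336)
rim (485, 135) [622.6  33.7 110. ]
rim (185, 190) [584.  236.9 110. ]
rim (225, 540) [350.  195.9 110. ]
rim (545, 485) [387.5 -13.1 110. ]
srim (62, 197) [393.   -6.4 110. ]
srim (300, 197) [351.1 197.9 110. ]
srim (357, 437) [584.5 235.  110. ]
srim (88, 437) [624.6  36.9 110. ]
top orange [163 144   8  16  84] [166.5 151.2]
top blue [213 220  16  22 271] [220.3 230.6]
top blue [170 228  18  21 319] [178.6 238.1]
scene orange [404 283  13  21 194] [410.1 293. ]
scene blue [124  21  16  11 120] [131.2  25.2]
scene blue [144  23  16  11 118] [151.8  27.3]
scene blue [346 232  16  29 284] [353.2 243.5]
scene blue [387 233  18  24 300] [395.3 242.6]
scene blue [388 253  14   9  37] [394.8 258.1]
(array([671.5, 163.8, 155.3]), np.float64(3.9))
(array([622.1, 154.3, 157.5]), np.float64(2.0))
```

```bash
cat >> h.py <<'E'
from scipy.spatial.transform import Rotation as Ro
def plan(target,rot):  # target TCP mm world, rot=euler xyz
    o=get_obs();R0=Ro.from_euler('xyz',o["tcp_rot"]);R1=Ro.from_euler('xyz',rot)
    print("t",o["time"],"pos",o["tool_pos"].round(1),o["tcp_rot"].round(3),"q",o["joint_positions"].round(2),"turn",(R0.inv()*R1).as_rotvec().round(3),"shift",R0.inv().apply(np.array(target)-o["tool_pos"]).round(1))
E
python3 -c "
from h import *
plan([472,-313,200],[np.pi,0,1.497])"
```

```text
t 0.35 pos [ 120.1 -511.   225.3] [-3.141 -0.     0.231] q [-1.49  0.34  1.52 -0.    1.28 -0.15] turn [-0.    -0.    -1.266] shift [ 387.9 -112.3   25.3]
```

Call:
step_arm(increments="0 0 -0.1 30 -9 0 0.3;0 0 -0.25 75 -22 5 0.3;0 0 -0.42 125 -36 10 0.3;0 0 -0.6 178 -52 15 0.3;0 0 -0.78 232 -67 20 0.3;0 0 -0.95 285 -83 25 0.3;0 0 -1.1 335 -97 25 0.3;0 0 -1.21 370 -107 25 0.3;0 0 -1.266 388 -112 25 0.3;0 0 -1.266 388 -112 25 0.3;0 0 -1.266 388 -112 25 0.3")

```text
time: 1.72
tool_pos: [471.2, -314.1, 200.4]
tcp_rot: [-3.141, 0.0, 1.494]
contact_force: [0.5, -0.4, 0.1]
grip_width: 59.7
```

```bash
python3 - <<'E'
from h import *
o=get_obs();w=wristcam(capture("wrist"),o);f=w["frame"];cv2.imwrite("pics/w1.png",f[:,:,::-1])
m=(f.min(2)>95).astype(np.uint8)*255
n,l,st,ce=cv2.connectedComponentsWithStats(m)
for i in range(1,n):
    if 1000<st[i,4]<60000:
        k=max(cv2.findContours((l==i).astype(np.uint8),0,2)[0],key=cv2.contourArea)
        P=np.array([onz(w,p[0],38)[:2] for p in k]);print(st[i],cv2.minAreaRect(P.astype(np.float32)))
plan([472,-313,200],[np.pi,0,1.497])
E
```

```text
[ 411  146   46   91 2767] ((623.6585693359375, -319.9254455566406), (90.93667602539062, 31.56205940246582), 82.77704620361328)
[ 265  154   31   97 2938] ((470.4659423828125, -319.7421569824219), (100.1579818725586, 30.784303665161133), 84.93910217285156)
[ 207  324  157   32 2757] ((464.6575012207031, -480.4461669921875), (41.72886657714844, 180.467041015625), 85.67276763916016)
t 1.775 pos [ 471.1 -314.2  200.5] [-3.141  0.     1.494] q [-0.72  0.44  1.45 -0.    1.26 -0.65] turn [-0.     0.    -0.003] shift [1.2 0.8 0.5]
```

View pics/w1.png

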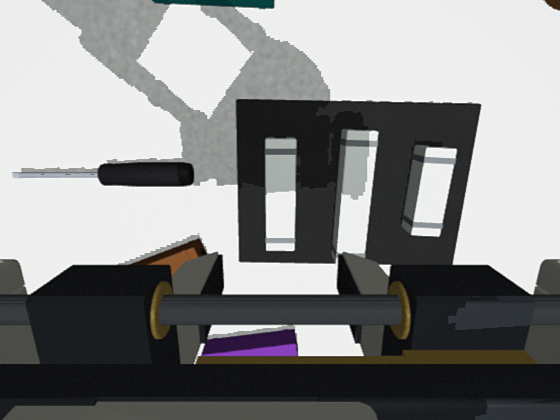

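```bash
python3 - <<'E'
from h import *
o=get_obs();w=wristcam(capture("wrist"),o);f=w["frame"]
print(f[145,255:310].min(1));print(f[128:258,281].min(1))
E=[]
P=[onz(w,p,38).round(1) for p in [(265.5,137.5),(296.5,137.5),(265.5,249.5),(296.5,249.5)]];print(P)
cv2.imwrite("pics/w2.png",cv2.resize(f[125:265,230:340],None,fx=4,fy=4)[:,:,::-1])
E
```

```text
[ 19  20  23  22  21  21  25  21  14  35 121 166 173 170 169 169 169 168
 170 170 170 171 170 169 171 171 172 170 170 171 170 171 170 172 169 171
 171 170 174 175 163 105  30  15  20  21  25  25  26  23  23  22  22  24
  21]
[ 22  19  21  23  23  23  21  25  13  26  85 163 174 173 170 171 170 172
 172 168 125  80  80  81  80  78 102 173 173 170 169 169 170 169 170 169
 169 169 169 168 167 167 169 169 168 170 168 168 169 169 169 170 167 168
 167 169 168 166 168 167 167 165 164 187 243 241 238 239 238 238 237 238
 239 239 239 238 238 238 238 239 238 238 238 237 238 238 239 238 238 238
 238 238 239 238 238 239 238 238 238 238 238 239 238 238 238 238 239 239
 240 223 150 146 147 146 163 230 241 239 238 238 241 243 195  60  32  40
  41  39  41  42]
[array([ 461.4, -253.5,   38. ]), array([ 490.8, -255.7,   38. ]), array([ 451.3, -367.9,   38. ]), array([ 483.8, -370.3,   38. ])]
```

View pics/w2.png

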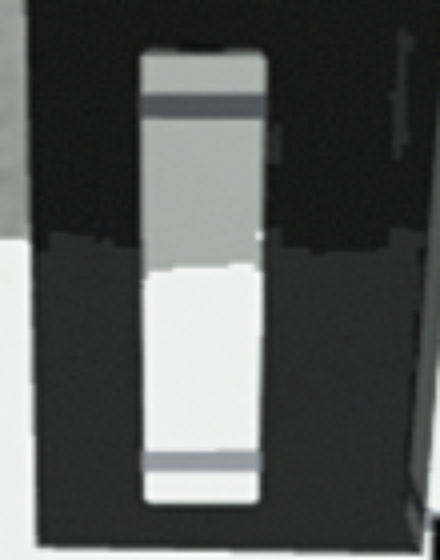

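Call:
step_arm(increments="0 0 0 2 0.3 25 0.3;0 0 0 2 0.3 70 0.3;0 0 0 2 0.3 110 0.3;0 0 0 2 0.3 140 0.3;0 0 0 2 0.3 158 0.3;0 0 0 2 0.3 167 0.3;0 0 0 2 0.3 167 0.3;0 0 0 2 0.3 167 -1;0 0 0 2 0.3 167 -1;0 0 0 2 0.3 167 -1;0 0 0 2 0.3 167 -1;0 0 0 2 0.3 167 -1")

```text
time: 3.32
tool_pos: [472.8, -311.4, 33.8]
tcp_rot: [3.141, 0.0, 1.497]
contact_force: [-0.8, 0.5, 3.5]
grip_width: 28.7
```

```bash
python3 -c "
from h import *
plan([455.6,93.4,210],[np.pi,0,1.756])"
```

```text
t 3.325 pos [ 472.8 -311.4   33.8] [3.141 0.    1.497] q [-0.72  0.63  1.63 -0.    0.88 -0.64] turn [ 0.     0.    -0.259] shift [ 402.4  -47.  -176.4]
```

Call:
step_arm(increments="0 0 0 0 0 -20 -1;0 0 0 0 0 -60 -1;0 0 0 0 0 -110 -1;0 0 0 20 -2 -150 -1;0 0 -0.03 60 -7 -172 -1;0 0 -0.07 110 -13 -176 -1;0 0 -0.11 160 -19 -176 -1;0 0 -0.15 210 -25 -176 -1;0 0 -0.18 260 -31 -176 -1;0 0 -0.21 310 -36 -176 -1;0 0 -0.24 355 -42 -176 -1;0 0 -0.26 385 -45 -176 -1;0 0 -0.26 402 -47 -176 -1;0 0 -0.26 402 -47 -176 -1;0 0 -0.26 402 -47 -176 -1")

```text
time: 5.2
tool_pos: [455.6, 92.2, 209.3]
tcp_rot: [-3.141, 0.0, 1.756]
contact_force: [-0.2, 0.2, -1.4]
grip_width: 29.1
```

```bash
python3 - <<'E'
from h import *
o=get_obs();w=wristcam(capture("wrist"),o);f=w["frame"];cv2.imwrite("pics/w3.png",f[:,:,::-1])
cv2.imwrite("pics/s3.png",capture("scene")["frame"][:,:,::-1])
plan([455.6,93.4,210],[np.pi,0,1.756]);print(o["grip_width"])
E
```

```text
t 5.3 pos [455.7  92.  209.3] [-3.141  0.     1.755] q [ 0.03  0.25  1.71 -0.    1.19 -0.15] turn [-0.     0.    -0.001] shift [ 1.4  0.2 -0.7]
29.12434234050541
```

View pics/w3.png

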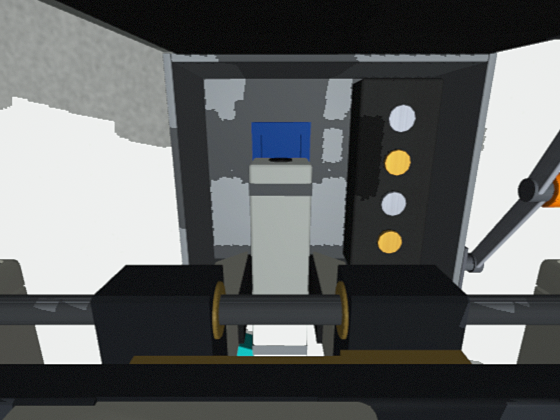

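View pics/s3.png

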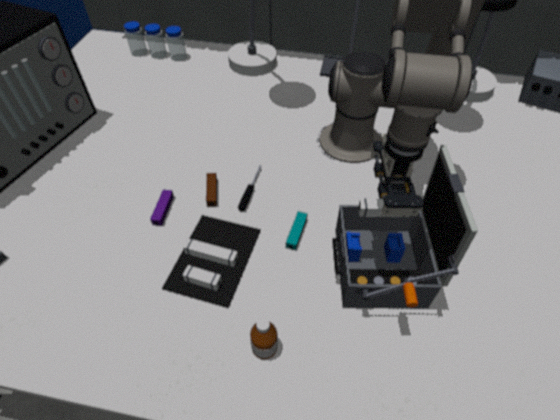

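```bash
python3 - <<'E'
from h import *
o=get_obs();w=wristcam(capture("wrist"),o);f=w["frame"]
np.save("w3.npy",f)
cv2.imwrite("pics/w4.png",cv2.resize(f[110:200,235:330],None,fx=6,fy=6,interpolation=cv2.INTER_CUBIC)[:,:,::-1])
g=cv2.resize(f[40:140,150:520],None,fx=2,fy=2,interpolation=cv2.INTER_CUBIC);g=np.clip(g.astype(float)*1.8,0,255).astype(np.uint8)
cv2.imwrite("pics/w5.png",g[:,:,::-1])
E
```

```text
(no output)
```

View pics/w4.png

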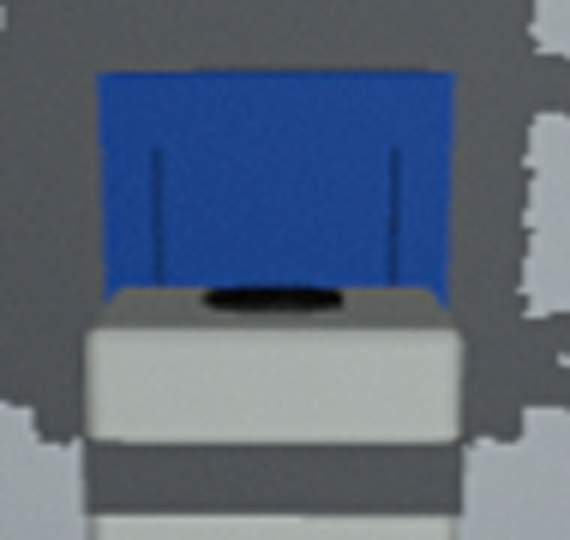

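View pics/w5.png

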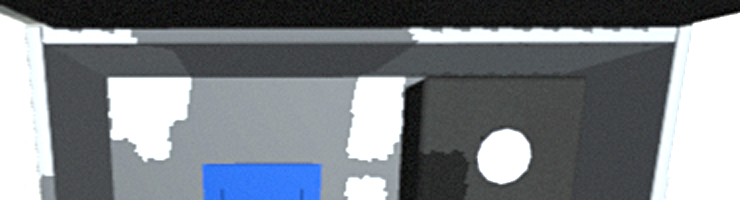

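```bash
python3 - <<'E'
from h import *
o=get_obs();w=wristcam(capture("wrist"),o);R=Ro.from_euler('xyz',o["tcp_rot"])
def sh(n,px,z):
    p=onz(w,px,z);a=.185;d=p[:2]-np.array([487.2,114.6]);
    print(n,p.round(1),"tool",R.inv().apply(p-o["tool_pos"]).round(1),"case",(np.cos(a)*d[0]+np.sin(a)*d[1]).round(1),(-np.sin(a)*d[0]+np.cos(a)*d[1]).round(1))
sh("stopbackL",(250.9,121.7),70);sh("stopbackR",(310.5,121.7),70)
sh("ribL@stop",(260.9,134.3),67);sh("ribR@stop",(300.6,134.3),67)
sh("ribL",(261,155),67);sh("ribR",(300.3,155),67)
sh("legL",(249.6,164.5),213.5);sh("legR",(311.5,164.5),213.5)
# rim outer corners: w5: (40,25)/(688,25), /2 + (150,40)
sh("rimL",(40/2+150,25/2+40),110);sh("rimR",(690/2+150,25/2+40),110);
sh("rimLlow",(181,225),110)
E
```

```text
stopbackL [416.5 160.6  70. ] tool [ 74.6 -25.9 139.3] case -61.0 58.2
stopbackR [467.7 170.2  70. ] tool [ 74.6  26.2 139.3] case -9.0 58.3
ribL@stop [426.7 151.5  67. ] tool [ 63.8 -17.5 142.3] case -52.6 47.4
ribR@stop [461.5 158.   67. ] tool [ 63.8  17.9 142.3] case -17.2 47.4
ribL [429.9 133.6  67. ] tool [ 45.5 -17.7 142.3] case -52.8 29.2
ribR [465.  140.1  67. ] tool [ 45.5  18.  142.3] case -17.2 29.2
legL [430.7 144.6 213.5] tool [ 56.2 -14.9  -4.2] case -50.0 39.9
legR [459.4 150.  213.5] tool [56.2 14.3 -4.2] case -20.8 39.9
rimL [355.2 197.9 110. ] tool [122.4 -79.3  99.3] case -114.4 106.1
rimR [584.  240.8 110. ] tool [122.6 153.4  99.3] case 118.3 106.2
rimLlow [376.   69.7 110. ] tool [ -7.4 -82.4  99.4] case -117.5 -23.7
```

Call:
step_arm(increments="0 0 0 3.3 0.5 15 -1;0 0 0 3.3 0.5 45 -1;0 0 0 3.3 0.5 75 -1;0 0 0 3.3 0.5 95 -1;0 0 0 3.3 0.5 105 -1;0 0 0 3.3 0.5 107 -1;0 0 0 3.3 0.5 107 -1")

```text
time: 6.28
tool_pos: [455.9, 96.3, 103.0]
tcp_rot: [3.14, 0.0, 1.757]
contact_force: [-0.8, -0.1, -2.1]
grip_width: 29.6
```

```bash
python3 - <<'E'
from h import *
o=get_obs();w=wristcam(capture("wrist"),o);f=w["frame"];cv2.imwrite("pics/w6.png",f[:,:,::-1])
plan([455.6,93.4,80.8],[np.pi,0,1.756])
E
```

```text
t 6.325 pos [456.   96.3 103.1] [3.14  0.    1.757] q [ 0.04  0.38  1.85 -0.    0.91 -0.14] turn [0.001 0.    0.001] shift [-2.8 -0.9 22.3]
```

View pics/w6.png

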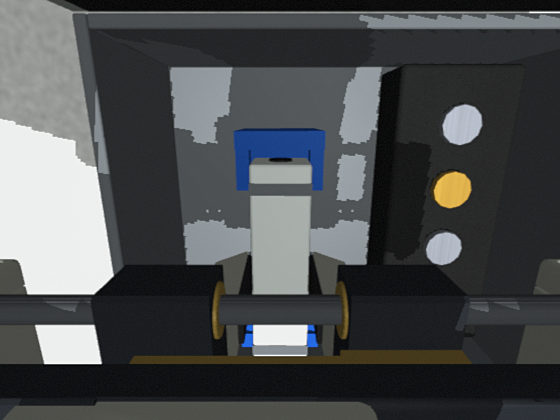

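```bash
python3 - <<'E'
from h import *
o=get_obs();w=wristcam(capture("wrist"),o);f=w["frame"]
g=cv2.resize(f[120:200,225:335],None,fx=7,fy=7,interpolation=cv2.INTER_CUBIC);g=np.clip(g.astype(float)*1.4,0,255).astype(np.uint8)
cv2.imwrite("pics/w7.png",g[:,:,::-1])
g=cv2.resize(f[300:365,225:335],None,fx=7,fy=7,interpolation=cv2.INTER_CUBIC)
cv2.imwrite("pics/w8.png",g[:,:,::-1])
E
```

```text
(no output)
```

View pics/w7.png

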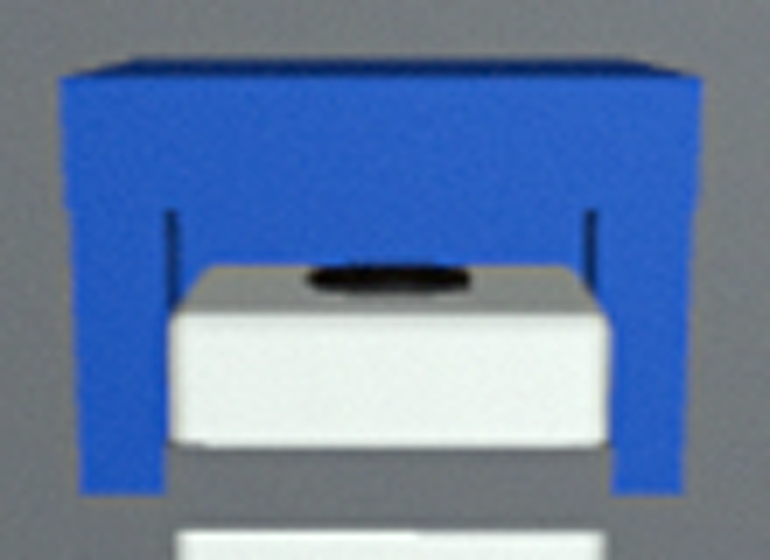

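View pics/w8.png

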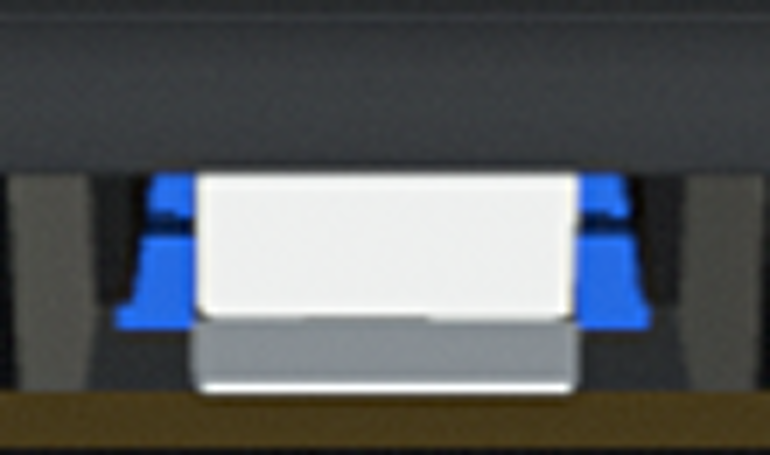

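```bash
python3 - <<'E'
from h import *
o=get_obs();w=wristcam(capture("wrist"),o);R=Ro.from_euler('xyz',o["tcp_rot"])
def sh(n,col,row,z,h=.4):
    p=onz(w,(col-h,row-h),z);print(n,p.round(1),"tool",R.inv().apply(p-o["tool_pos"]).round(1))
t=lambda x,y:(225+x/7,120+y/7)
b=lambda x,y:(225+x/7,300+y/7)
sh("farback",*t(380,76),70);sh("farin",*t(380,208),70);sh("nearin",*b(390,235),70);sh("nearout",*b(390,328),70)
zt=o["tool_pos"][2]-10.8+15
sh("legfarL",*t(170,315),zt);sh("legfarR",*t(610,315),zt);sh("legnear",*b(390,390),zt)
sh("ribL",*t(166,400),67);sh("ribR",*t(609,400),67)
sh("ribLn",*b(150,200),67);sh("ribRn",*b(632,200),67)
E
```

```text
farback [441.8 165.5  70. ] tool [70.6 -1.2 33.1]
farin [443.7 155.2  70. ] tool [60.  -1.2 33.1]
nearin [467.5  33.9  70. ] tool [-63.5  -0.2  33.1]
nearout [469.5  23.4  70. ] tool [-74.2  -0.2  33.1]
legfarL [430.6 148.8 107.3] tool [ 56.2 -15.2  -4.2]
legfarR [459.7 154.3 107.3] tool [56.2 14.4 -4.2]
legnear [465.1  46.3 107.3] tool [-50.9  -0.3  -4.2]
ribL [428.8 135.6  67. ] tool [ 43.6 -19.5  36.1]
ribR [466.  142.6  67. ] tool [43.6 18.4 36.1]
ribLn [443.9  31.4  67. ] tool [-61.7 -23.9  36.1]
ribRn [490.7  40.1  67. ] tool [-61.7  23.7  36.2]
```

Call:
step_arm(increments="0 0 0 -0.4 0 8 -1;0 0 0 -0.4 0 15 -1;0 0 0 -0.4 0 19 -1;0 0 0 -0.4 0 22 -1;0 0 0 -0.4 0 22 -1;0 0 0 -0.4 0 22 -1")

```text
time: 7.18
tool_pos: [455.3, 96.0, 80.7]
tcp_rot: [-3.141, 0.0, 1.757]
contact_force: [-2.4, -0.5, 5.7]
grip_width: 29.1
```

Call:
step_arm(increments="0 0 0 0 0 0 0.1;0 0 0 0 0 0 0.1;0 0 0 0 0 0 0.1;0 0 0 0 0 -5 0.1;0 0 0 0 0 -25 0.1;0 0 0 0 0 -60 0.1;0 0 0 0 0 -100 0.1;0 0 0 0 0 -130 0.1;0 0 0 0 0 -135 0.1;0 0 0 0 0 -135 0.1")

```text
time: 8.43
tool_pos: [455.2, 96.0, 214.9]
tcp_rot: [-3.141, 0.0, 1.757]
contact_force: [1.0, 0.0, -0.4]
grip_width: 50.7
```

```bash
python3 - <<'E'
from h import *
o=get_obs();w=wristcam(capture("wrist"),o);f=w["frame"];cv2.imwrite("pics/w9.png",f[:,:,::-1])
plan([455.6,93.4,80.8],[np.pi,0,1.756])
E
```

```text
t 8.475 pos [454.8  95.9 214.3] [-3.14  -0.     1.757] q [ 0.04  0.24  1.7  -0.    1.2  -0.14] turn [-0.002 -0.     0.001] shift [ -2.7   0.5 133.5]
```

View pics/w9.png

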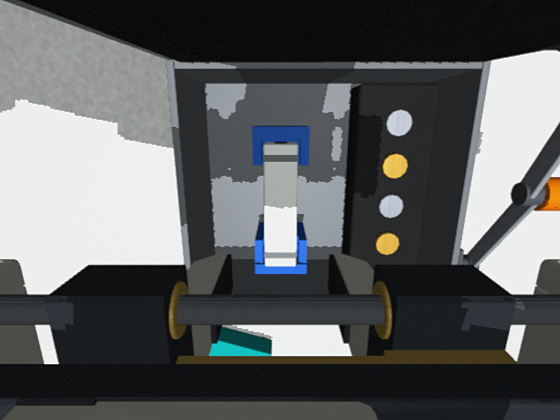

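```bash
python3 - <<'E'
from h import *
o=get_obs();w=wristcam(capture("wrist"),o);f=w["frame"]
cv2.imwrite("pics/w10.png",cv2.resize(f[115:280,230:330],None,fx=3.6,fy=3.6,interpolation=cv2.INTER_CUBIC)[:,:,::-1])
T=lambda p:Ro.from_euler('xyz',o["tcp_rot"]).inv().apply(p-o["tool_pos"]).round(1)
# leg edges at rows
g=f.min(2).astype(int)
for r in (150,170,190,220,240,255):
    row=g[r,245:320];d=np.abs(np.diff(row));m=np.where(row>130)[0];a,b=m.min()+245,m.max()+245
    p,q=T(onz(w,(a-.5,r),85)),T(onz(w,(b+.5,r),85));print(r,a,b,p,q)
E
```

```text
150 265 297 [ 51.1 -13.9 129.4] [ 51.2  14.7 129.3]
170 265 297 [ 33.8 -14.1 129.4] [ 33.8  15.  129.3]
190 245 319 [ 15.9 -32.2 129.4] [ 15.9  34.9 129.3]
220 245 319 [-12.2 -33.  129.4] [-12.1  35.9 129.3]
240 245 319 [-31.8 -33.6 129.4] [-31.7  36.6 129.3]
255 265 296 [-47.  -15.1 129.3] [-46.9  15.3 129.3]
```

View pics/w10.png

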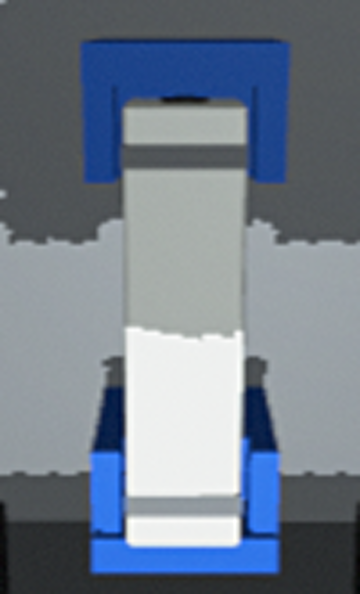

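```bash
cat >> h.py <<'E'
CA=.185;C0=np.array([487.9,115.2])
def cw(x,y,z):
    return np.array([C0[0]+np.cos(CA)*x-np.sin(CA)*y,C0[1]+np.sin(CA)*x+np.cos(CA)*y,z])
E
python3 - <<'E'
from h import *
plan(cw(172,-10,270),[np.pi,0,1.757])
t=.4;d=np.array([0,np.sin(t),-np.cos(t)])
p=np.array([172,14,154])-49*d;print(p,cw(*p))
plan(cw(*p),[np.pi+t,0,.185])
E
```

```text
t 8.525 pos [454.7  95.9 214.1] [-3.139 -0.     1.757] q [ 0.04  0.24  1.7  -0.    1.2  -0.14] turn [-0.002 -0.    -0.   ] shift [  2.6 208.  -56.4]
[172.          -5.08149877 199.13198871] [657.89975919 141.84401442 199.13198871]
t 8.525 pos [454.7  95.9 214.1] [-3.139 -0.     1.757] q [ 0.04  0.24  1.7  -0.    1.2  -0.14] turn [0.312 0.316 1.548] shift [  7.5 208.2  14.5]
```

Call:
step_arm(increments="0 0 0 0 0 -20 0.1;0 0 0 0 15 -45 0.1;0 0 0 0 45 -56 -1;0 0 0 0 85 -56 -1;0 0 0 0 125 -56 -1;0 0 0 1 165 -56 -1;0 0 0 2 195 -56 -1;0 0 0 2.6 208 -56 -1;0 0 0 2.6 208 -56 -1;0.035 0.035 0.17 3 208 -56 -1;0.07 0.07 0.34 3 208 -56 -1;0.105 0.106 0.51 3 208 -56 -1;0.14 0.142 0.68 4 208 -56 -1;0.175 0.177 0.85 4 208 -56 -1;0.21 0.213 1.02 5 208 -56 -1;0.245 0.248 1.19 6 208 -56 -1;0.28 0.284 1.36 7 208 -56 -1;0.312 0.316 1.548 7.5 208 -56 -1;0.312 0.316 1.548 7.5 208 -56 -1")

```text
time: 10.9
tool_pos: [657.6, 141.1, 271.0]
tcp_rot: [-2.741, -0.001, 0.185]
contact_force: [0.4, 0.2, -0.2]
grip_width: 0.4
```

```bash
python3 - <<'E'
from h import *
t=.4;d=np.array([0,np.sin(t),-np.cos(t)])
p=np.array([172,14,154])-49*d
plan(cw(*p),[np.pi+t,0,.185])
o=get_obs();w=wristcam(capture("wrist"),o);cv2.imwrite("pics/w11.png",w["frame"][:,:,::-1])
print(proj(w,cw(142.5,14,153)),proj(w,cw(189.5,14,153)))
s=capture("scene");cv2.imwrite("pics/s11.png",cv2.resize(s["frame"][100:340,300:500],None,fx=2.5,fy=2.5)[:,:,::-1])
E
```

```text
t 10.9 pos [657.6 141.1 271. ] [-2.741e+00 -1.000e-03  1.850e-01] q [-0.08  0.63  0.99  0.39  1.63  1.3 ] turn [-0.    -0.001  0.001] shift [ 0.4 27.4 66.4]
[311.32944458 241.65342954] [312.90433473 190.05194388]
```

View pics/w11.png

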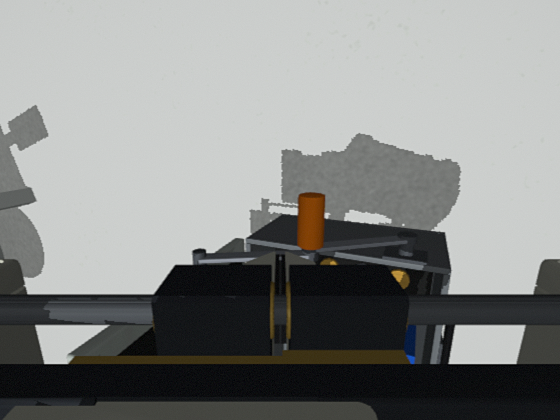

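View pics/s11.png

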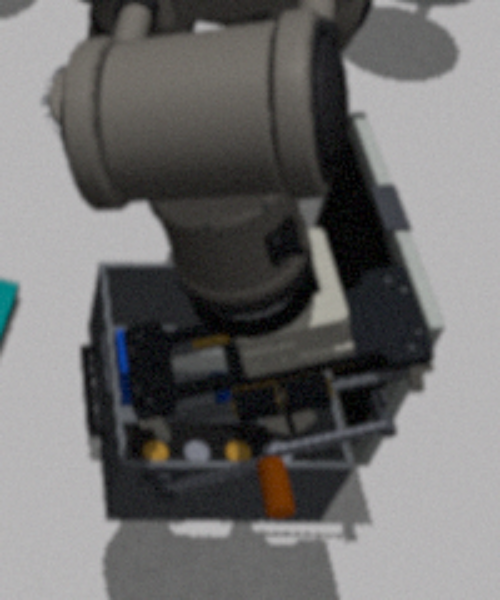

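Call:
step_arm(increments="0 0 0 0 5 15 -1;0 0 0 0 15 36 -1;0 0 0 0 24 55 -1;0 0 0 0 27 65 -1;0 0 0 0 27 70 -1;0 0 0 0 27 75 -1;0 0 0 0 27 80 -1;0 0 0 0 27 82 -1;0 0 0 0 27 82 -1")

```text
time: 12.12
tool_pos: [657.4, 148.9, 185.4]
tcp_rot: [-2.741, -0.003, 0.186]
contact_force: [-0.2, -0.7, -0.2]
grip_width: 0.4
```

```bash
python3 - <<'E'
from h import *
o=get_obs();w=wristcam(capture("wrist"),o);cv2.imwrite("pics/w12.png",w["frame"][:,:,::-1]);print(o["tool_pos"],o["tcp_rot"])
E
```

```text
[657.3850002  148.90704992 185.42604897] [-2.74145025e+00 -2.57949887e-03  1.85547843e-01]
```

View pics/w12.png

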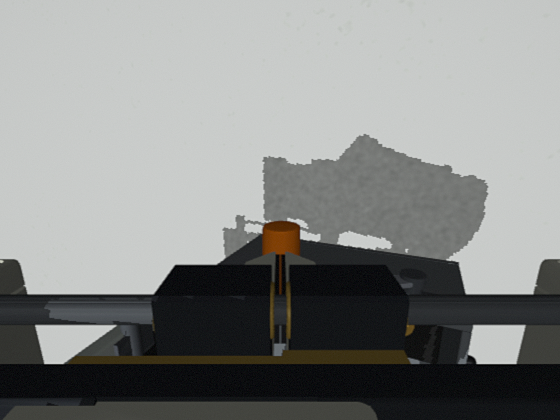

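Call:
step_arm(increments="0 0 0 0 -1 5 -1;0 0 0 0 -2 10 -1;0 0 0 0 -3 15 -1;0 0 0 0 -4 20 -1;0 0 0 0 -5 25 -1;0 0 0 0 -5 29 -1;0 0 0 0 -5 32 -1;0 0 0 0 -5 32 -1")

```text
time: 13.18
tool_pos: [654.2, 165.9, 157.8]
tcp_rot: [-2.741, -0.002, 0.186]
contact_force: [0.1, -0.5, 1.6]
grip_width: 0.6
```

```bash
python3 - <<'E'
from h import *
s=capture("scene");cv2.imwrite("pics/s13.png",cv2.resize(s["frame"][130:340,320:490],None,fx=3,fy=2.8,interpolation=cv2.INTER_CUBIC)[:,:,::-1])
o=get_obs();w=wristcam(capture("wrist"),o);cv2.imwrite("pics/w13.png",w["frame"][:,:,::-1]);print(o["tool_pos"],o["tcp_rot"])
E
```

```text
[654.24152362 165.85009315 157.71361049] [-2.74107943e+00 -2.31499373e-03  1.85494703e-01]
```

View pics/s13.png

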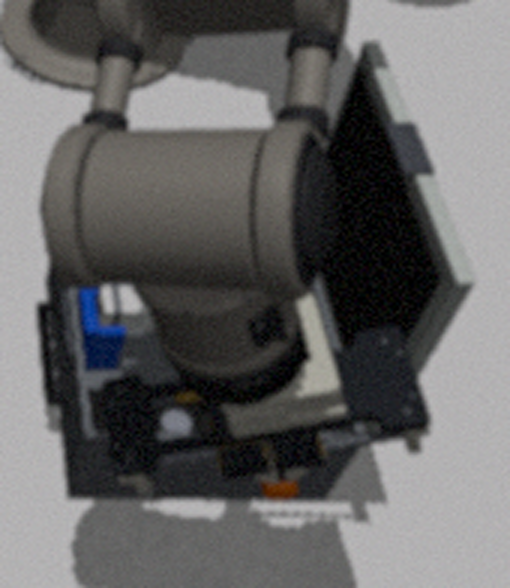

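View pics/w13.png

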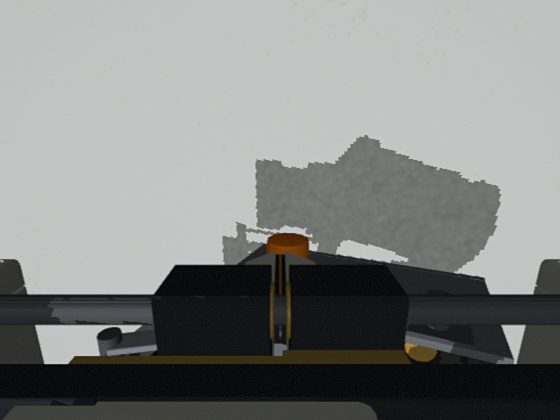

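Call:
step_arm(increments="0 0 0 0 0 4 -1;0 0 0 0 0 8 -1;0 0 0 0 0 8 -1;0 0 0 0 0 8 -1")

```text
time: 13.78
tool_pos: [653.8, 168.8, 150.3]
tcp_rot: [-2.741, -0.002, 0.185]
contact_force: [0.3, 0.6, 3.0]
grip_width: -0.0
```

Call:
step_arm(increments="0 0 0 0 0 -8 -1;0 0 0 0 2 -30 -1;0 0 0 0 5 -70 -1;0 0 0 0 5 -115 -1;0 0 0 0 5 -155 -1;0 0 0 0 5 -175 -1;0 0 0 0 5 -175 -1")

```text
time: 14.65
tool_pos: [667.5, 96.1, 311.2]
tcp_rot: [-2.743, -0.006, 0.184]
contact_force: [-1.2, -0.7, -0.4]
grip_width: 0.8
```

```bash
python3 - <<'E'
from h import *
s=capture("scene");cv2.imwrite("pics/s14.png",cv2.resize(s["frame"][130:340,320:490],None,fx=3,fy=2.8,interpolation=cv2.INTER_CUBIC)[:,:,::-1])
o=get_obs();w=wristcam(capture("wrist"),o);cv2.imwrite("pics/w14.png",w["frame"][:,:,::-1]);print(o["tool_pos"],o["tcp_rot"])
h=cv2.cvtColor(w["frame"],cv2.COLOR_RGB2HSV);m=cv2.inRange(h,(5,180,80),(16,255,255));print(cv2.boundingRect(m))
hs=cv2.cvtColor(s["frame"],cv2.COLOR_RGB2HSV);m=cv2.inRange(hs,(5,180,80),(16,255,255));m[:,:380]=0;print(cv2.boundingRect(m))
E
```

```text
[666.92268502  96.7224684  309.56811616] [-2.74181069 -0.00290235  0.18477902]
(267, 182, 21, 45)
(406, 287, 14, 22)
```

View pics/s14.png

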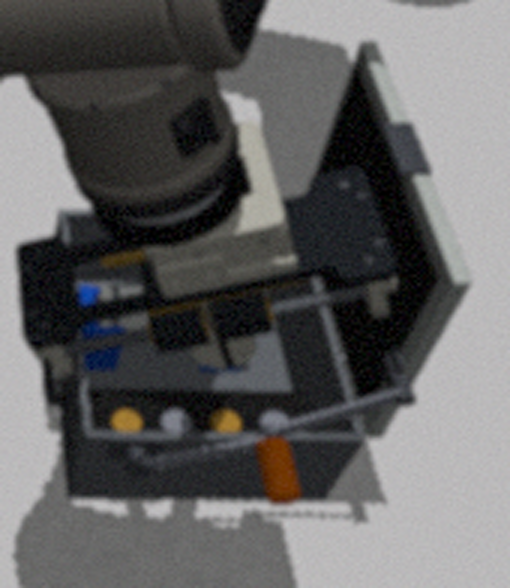

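View pics/w14.png

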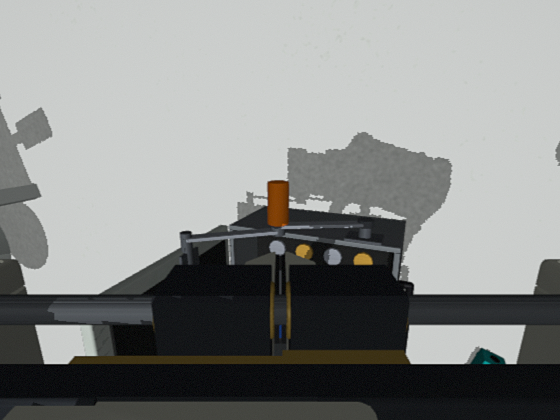

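```bash
python3 - <<'E'
from h import *
Rc=np.array([[np.cos(CA),np.sin(CA),0],[-np.sin(CA),np.cos(CA),0],[0,0,1]])
def tocase(p): return Rc@(p-np.array([*C0,0]))
o=get_obs();w=wristcam(capture("wrist"),o);s=capture("scene");c=capture("top")
for cc,n in((w,"wrist"),(s,"scene"),(c,"top")):
    h=cv2.cvtColor(cc["frame"],cv2.COLOR_RGB2HSV);m=cv2.inRange(h,(5,180,80),(16,255,255))
    if n=="scene": m[:,:380]=0
    if n=="top": m[:, 250:]=0
    M=cv2.moments(m);
    if M["m00"]==0: print(n,"none");continue
    px=(M["m10"]/M["m00"],M["m01"]/M["m00"]);oo,d=ray(cc,px);a=tocase(oo);b=Rc@d
    lam=(166-a[0])/b[0];print(n,px,M["m00"]/255,"yz at x166",(a+lam*b).round(1), "dir",(b/np.linalg.norm(b)).round(2),
     "at z=150:",(a+b*(150-a[2])/b[2]).round(1),"z=130",(a+b*(130-a[2])/b[2]).round(1))
cv2.imwrite("pics/t15.png",cv2.resize(c["frame"][120:290,90:260],None,fx=3.5,fy=3.5)[:,:,::-1])
E
```

```text
wrist (277.75440658049354, 203.40070505287898) 851.0 yz at x166 [166.   16.2 157.1] dir [-0.24  0.38 -0.89] at z=150: [164.1  19.2 150. ] z=130 [158.6  27.8 130. ]
scene (412.71090047393363, 297.4739336492891) 211.0 yz at x166 [166.   22.8 144.6] dir [-0.44  0.31 -0.84] at z=150: [168.8  20.9 150. ] z=130 [158.4  28.1 130. ]
top none
```

View pics/t15.png

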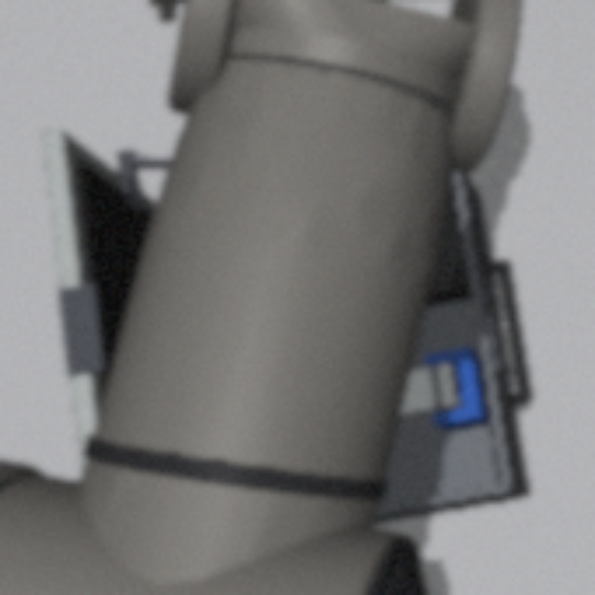

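```bash
python3 - <<'E'
from h import *
o=get_obs();w=wristcam(capture("wrist"),o);s=capture("scene")
cv2.imwrite("pics/s15.png",cv2.resize(s["frame"][250:330,355:475],None,fx=6,fy=6,interpolation=cv2.INTER_CUBIC)[:,:,::-1])
cv2.imwrite("pics/w15.png",cv2.resize(w["frame"][170:270,165:425],None,fx=3,fy=3,interpolation=cv2.INTER_CUBIC)[:,:,::-1])
for th in (0.636,.5,.4,.3,.2,.1):
    y,z=-65+98*np.cos(th),95+98*np.sin(th)
    print(th,round(y),round(z),*[(n,proj(cc,cw(134,y,z)).round(0),proj(cc,cw(189.5,y,z)).round(0)) for n,cc in(("s",s),("w",w))])
for n,cc in(("s",s),("w",w)): print(n,proj(cc,cw(134,-65,95)),proj(cc,cw(134,100,200)))
E
```

```text
0.636 14 153 ('s', array([407., 282.]), array([412., 306.])) ('w', array([282., 232.]), array([282., 180.]))
0.5 21 142 ('s', array([409., 285.]), array([414., 308.])) ('w', array([280., 228.]), array([280., 178.]))
0.4 25 133 ('s', array([410., 287.]), array([415., 310.])) ('w', array([279., 225.]), array([279., 176.]))
0.3 29 124 ('s', array([410., 289.]), array([415., 312.])) ('w', array([280., 223.]), array([280., 175.]))
0.2 31 114 ('s', array([410., 291.]), array([415., 314.])) ('w', array([281., 220.]), array([281., 173.]))
0.1 33 105 ('s', array([410., 293.]), array([415., 316.])) ('w', array([283., 218.]), array([283., 172.]))
s [365.18936536 294.42549363] [454.26942924 271.05915172]
w [366.65042876 225.57990846] [186.37028172 235.06377614]
```

View pics/s15.png

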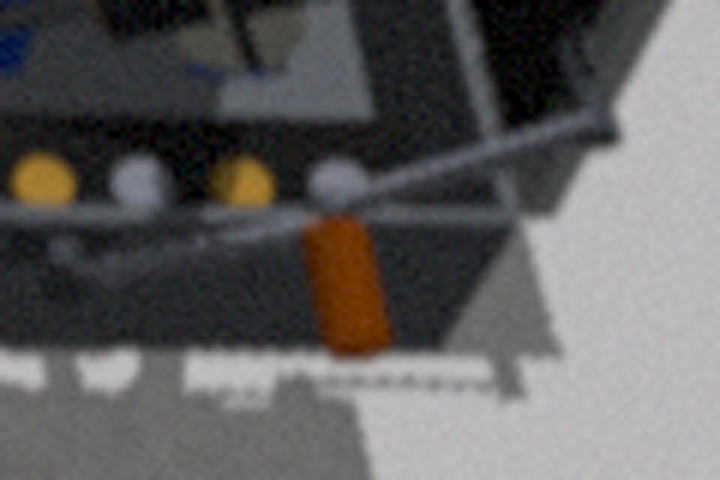

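View pics/w15.png

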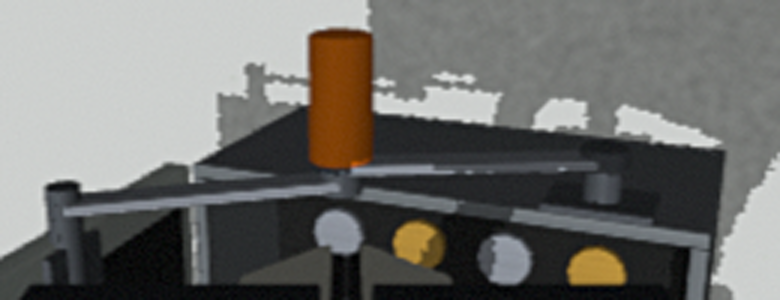

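Call:
step_arm(increments="0 0 0 7 0 15 -1;0 0 0 7 -2 50 -1;0 0 0 7 -4 95 -1;0 0 0 7 -5 130 -1;0 0 0 7 -5 150 -1;0 0 0 7 -5 160 -1;0 0 0 7 -5 166 -1;0 0 0 7 -5 172 -1;0 0 0 7 -5 172 -1")

```text
time: 16.12
tool_pos: [660.9, 168.8, 153.3]
tcp_rot: [-2.741, -0.003, 0.185]
contact_force: [-0.2, 0.1, -0.3]
grip_width: 0.2
```

Call:
step_arm(increments="0 0 0 0 0 4 -1;0 0 0 0 0 8 -1;0 0 0 0 0 12 -1")

```text
time: 16.5
tool_pos: [660.8, 172.3, 143.3]
tcp_rot: [-2.743, -0.005, 0.185]
contact_force: [-1.5, -6.6, 6.0]
grip_width: 0.2
```

```bash
python3 - <<'E'
from h import *
s=capture("scene");cv2.imwrite("pics/s16.png",cv2.resize(s["frame"][130:340,320:490],None,fx=3,fy=2.8,interpolation=cv2.INTER_CUBIC)[:,:,::-1])
o=get_obs();w=wristcam(capture("wrist"),o);cv2.imwrite("pics/w16.png",w["frame"][:,:,::-1]);print(o)
E
```

```text
{'time': 16.55, 'joint_positions': array([-0.03826583,  0.72298665,  1.17301671,  0.39898735,  1.35214193,
        1.23835319]), 'dq': array([-0.00092941, -0.00329161, -0.0051491 ,  0.00277329,  0.00387346,
        0.00094145]), 'tau': array([ 3.21932718e+00, -5.81617427e+01, -2.23094505e+01,  2.40937673e+00,
        7.29902107e-01, -2.57048698e-02]), 'tool_pos': array([660.69742217, 172.37088529, 142.75399216]), 'tcp_rot': array([-2.7431886 , -0.00434924,  0.18464266]), 'contact_force': array([ 0.44312619, -4.52289607,  6.35374078]), 'moment': array([-0.58622376, -0.01581591,  0.03068087]), 'grip_width': 0.5290415203420915}
```

View pics/s16.png

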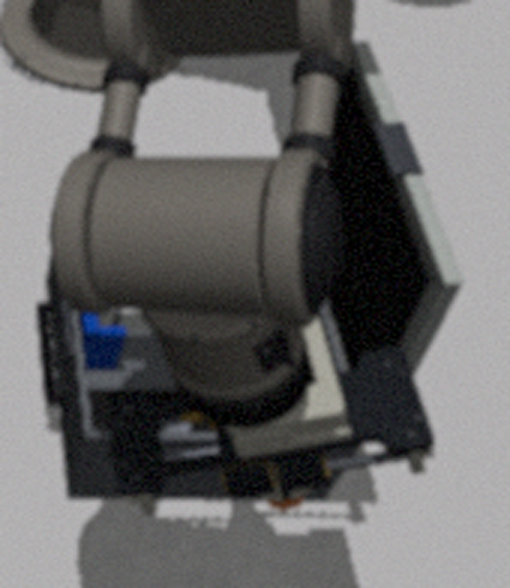

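View pics/w16.png

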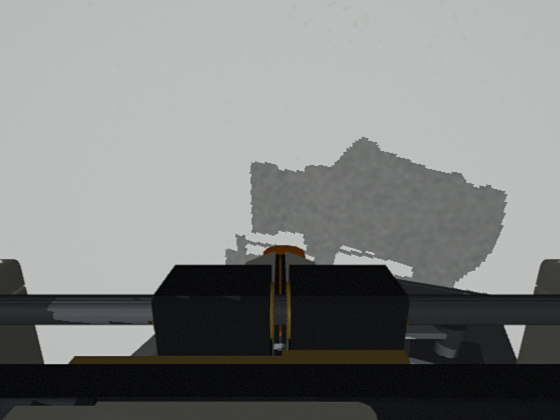

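Call:
step_arm(increments="0 0 0 0 0 4 -1;0 0 0 0 0 8 -1;0 0 0 0 0 12 -1;0 0 0 0 0 12 -1")

```text
time: 17.1
tool_pos: [660.4, 175.4, 132.0]
tcp_rot: [-2.745, -0.005, 0.184]
contact_force: [0.6, -8.3, 5.2]
grip_width: 0.4
```

Call:
step_arm(increments="0 0 0 0 0 -8 -1;0 0 0 0 2 -30 -1;0 0 0 0 5 -70 -1;0 0 0 0 5 -115 -1;0 0 0 0 5 -160 -1;0 0 0 0 5 -200 -1;0 0 0 0 5 -215 -1;0 0 0 0 5 -215 -1")

```text
time: 18.1
tool_pos: [675.3, 91.0, 328.3]
tcp_rot: [-2.742, -0.005, 0.185]
contact_force: [0.3, -0.1, 0.2]
grip_width: 0.2
```

```bash
python3 - <<'E'
from h import *
s=capture("scene");cv2.imwrite("pics/s17.png",cv2.resize(s["frame"][130:340,320:490],None,fx=3,fy=2.8,interpolation=cv2.INTER_CUBIC)[:,:,::-1])
o=get_obs();w=wristcam(capture("wrist"),o);cv2.imwrite("pics/w17.png",w["frame"][:,:,::-1]);print(o["tool_pos"],o["joint_positions"].round(2))
E
```

```text
[674.92960397  91.31038163 326.94588337] [-0.15  0.66  0.79  0.39  1.81  1.3 ]
```

View pics/s17.png

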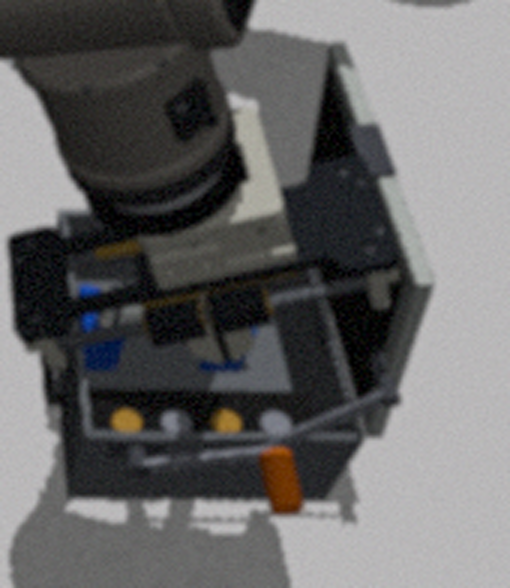

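View pics/w17.png

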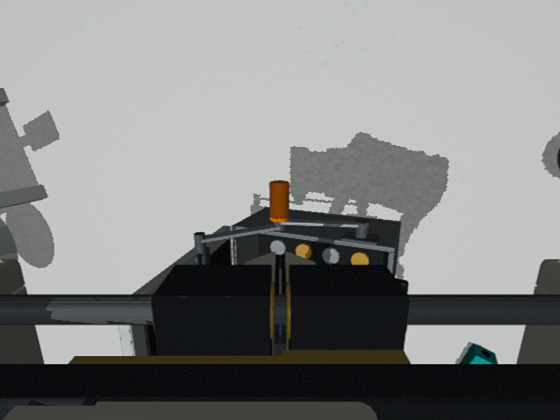

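```bash
cat >> h.py <<'E'
def lidpt(th,r,x=0,off=12): # th = lid joint
    a=np.radians(87)-th
    return np.array([x,105-r*np.cos(a)+off*np.sin(a),110+r*np.sin(a)+off*np.cos(a)])
def push(th,r,x):
    p=lidpt(th,r,x);return cw(x,p[1]+19,p[2]+22)
E
python3 - <<'E'
from h import *
s=capture("scene")
for th in (0,.1,.15,.2,.25,.3): print(th,proj(s,cw(*lidpt(th,210,120))).round(1),proj(s,cw(*lidpt(th,210,-120))).round(1))
cv2.imwrite("pics/s18.png",cv2.resize(s["frame"][120:280,410:490],None,fx=5,fy=3.7,interpolation=cv2.INTER_CUBIC)[:,:,::-1])
for th in (.1,.2): print(push(th,190,55))
E
```

```text
0 [477.7 230.4] [445.3 143.8]
0.1 [466.1 230.6] [435.7 144. ]
0.15 [460.2 230.9] [430.8 144.4]
0.2 [454.3 231.4] [425.9 144.9]
0.25 [448.3 232.1] [421.1 145.7]
0.3 [442.4 232.9] [416.2 146.5]
[522.27471162 230.51530082 321.62023029]
[525.74129966 211.99124934 318.97819483]
```

View pics/s18.png

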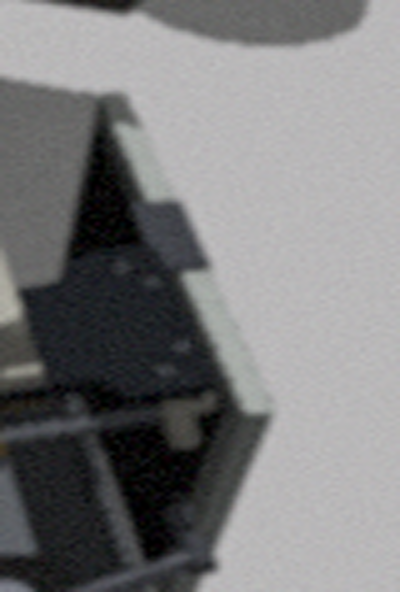

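```bash
python3 - <<'E'
from h import *
p=push(.118,190,55)+(cw(0,30,0)-cw(0,0,0));print(p)
plan([p[0],p[1],385],[np.pi,0,.185]); plan(cw(172,0,385),[np.pi,0,.185])
E
```

```text
[517.38361557 256.65134977 321.28396979]
t 18.25 pos [674.5  91.7 325.9] [-2.74  -0.     0.186] q [-0.15  0.66  0.79  0.39  1.81  1.3 ] turn [-0.401  0.     0.001] shift [-123.9 -199.1   20.2]
t 18.25 pos [674.5  91.7 325.9] [-2.74  -0.     0.186] q [-0.15  0.66  0.79  0.39  1.81  1.3 ] turn [-0.401  0.     0.001] shift [ -7.1 -76.  -32. ]
```

Call:
step_arm(increments="-0.1 0 0 0 -10 -10 -1;-0.22 0 0 -2 -30 -20 -1;-0.34 0 0 -5 -55 -28 -1;-0.401 0 0 -7 -76 -32 -1;-0.401 0 0 -20 -90 -26 -1;-0.401 0 0 -50 -120 -13 -1;-0.401 0 0 -80 -155 1 -1;-0.401 0 0 -105 -180 12 -1;-0.401 0 0 -120 -195 18 -1;-0.401 0 0 -124 -199 20 -1;-0.401 0 0 -124 -199 20 -1")

```text
time: 19.62
tool_pos: [518.2, 255.7, 385.6]
tcp_rot: [3.14, -0.002, 0.185]
contact_force: [1.0, -0.1, -0.3]
grip_width: 0.3
```

```bash
python3 - <<'E'
from h import *
p=push(.118,190,55)+(cw(0,30,0)-cw(0,0,0))
plan(p,[np.pi,0,.185])
s=capture("scene");cv2.imwrite("pics/s19.png",cv2.resize(s["frame"][0:340,300:520],None,fx=2.3,fy=1.7,interpolation=cv2.INTER_CUBIC)[:,:,::-1])
E
```

```text
t 19.625 pos [518.2 255.7 385.6] [ 3.14e+00 -2.00e-03  1.85e-01] q [ 0.33  0.38  1.03 -0.    1.72  1.71] turn [ 0.001 -0.002  0.   ] shift [-0.8 -1.1 64.4]
```

View pics/s19.png

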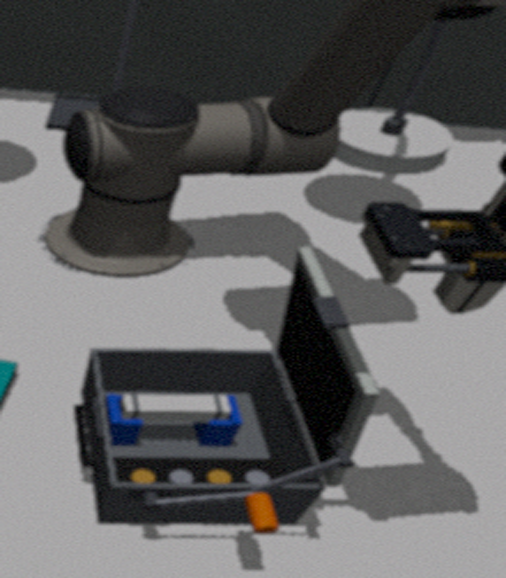

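```bash
python3 - <<'E'
from h import *
o=get_obs();R=Ro.from_euler('xyz',o["tcp_rot"])
for th in list(np.arange(.0,1.5,.05))+[1.518,1.54]: print(round(th,2),R.inv().apply(push(th,190,55)-o["tool_pos"]).round(0),end="; ")
E
```

```text
0.0 [-1.  6. 63.]; 0.05 [-1. 16. 63.]; 0.1 [-1. 25. 64.]; 0.15 [-1. 35. 65.]; 0.2 [-1. 44. 67.]; 0.25 [-1. 53. 69.]; 0.3 [-1. 62. 71.]; 0.35 [-1. 71. 74.]; 0.4 [-1. 80. 78.]; 0.45 [-1. 89. 81.]; 0.5 [-1. 98. 86.]; 0.55 [ -1. 106.  90.]; 0.6 [ -1. 114.  95.]; 0.65 [ -1. 122. 101.]; 0.7 [ -1. 129. 107.]; 0.75 [ -1. 136. 113.]; 0.8 [ -1. 143. 120.]; 0.85 [ -1. 150. 127.]; 0.9 [ -1. 156. 134.]; 0.95 [ -1. 162. 141.]; 1.0 [ -1. 167. 149.]; 1.05 [ -1. 172. 157.]; 1.1 [ -1. 177. 166.]; 1.15 [ -1. 181. 174.]; 1.2 [ -1. 185. 183.]; 1.25 [ -1. 188. 192.]; 1.3 [ -1. 191. 201.]; 1.35 [ -1. 193. 210.]; 1.4 [ -1. 195. 219.]; 1.45 [ -1. 197. 229.]; 1.52 [ -1. 198. 242.]; 1.54 [ -1. 198. 246.];
```

First descend behind the lid and push a short way.

Call:
step_arm(increments="0 0 0 -1 0 20 -1;0 0 0 -1 0 50 -1;0 0 0 -1 3 63 -1;0 0 0 -1 10 64 -1;0 0 0 -1 18 64 -1;0 0 0 -1 25 64 -1;0 0 0 -1 30 65 -1;0 0 0 -1 35 65 -1;0 0 0 -1 40 66 -1;0 0 0 -1 44 67 -1;0 0 0 -1 49 68 -1;0 0 0 -1 53 69 -1")

```text
time: 21.18
tool_pos: [526.9, 204.3, 317.7]
tcp_rot: [-3.141, -0.004, 0.186]
contact_force: [-1.0, 4.3, 7.4]
grip_width: 0.1
```

```bash
python3 - <<'E'
from h import *
print(get_obs()["contact_force"])
s=capture("scene");cv2.imwrite("pics/s20.png",cv2.resize(s["frame"][0:340,300:520],None,fx=2.3,fy=1.7,interpolation=cv2.INTER_CUBIC)[:,:,::-1])
E
```

```text
[-0.95647877  4.26700109  7.41894837]
```

View pics/s20.png

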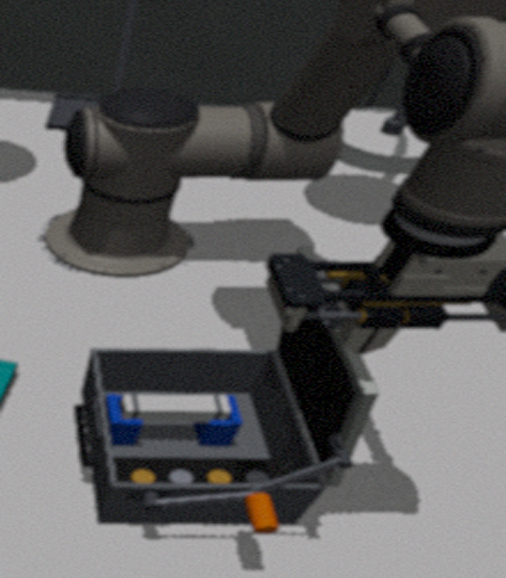

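```bash
python3 - <<'E'
from h import *
s=capture("scene");cv2.imwrite("pics/s21.png",cv2.resize(s["frame"][130:300,390:500],None,fx=5,fy=3.5,interpolation=cv2.INTER_CUBIC)[:,:,::-1])
w=capture("wrist");cv2.imwrite("pics/w21.png",w["frame"][:,:,::-1])
c=capture("top");cv2.imwrite("pics/t21.png",cv2.resize(c["frame"][100:300,70:270],None,fx=3,fy=3,interpolation=cv2.INTER_CUBIC)[:,:,::-1])
for th in (.1,.15,.2,.25,.3): print(th,proj(s,cw(*lidpt(th,210,120))).round(1),proj(c,cw(*lidpt(th,210,120))).round(1),proj(c,cw(*lidpt(th,210,-120))).round(1))
E
```

```text
0.1 [466.1 230.6] [111.3 155.2] [125.  273.3]
0.15 [460.2 230.9] [116.6 154.5] [130.5 272.3]
0.2 [454.3 231.4] [122.  153.8] [136.1 271.4]
0.25 [448.3 232.1] [127.3 153.3] [141.7 270.5]
0.3 [442.4 232.9] [132.7 152.8] [147.3 269.6]
```

View pics/s21.png

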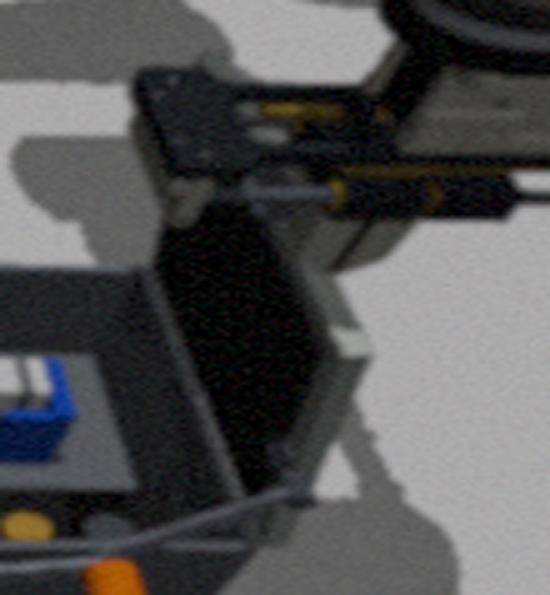

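View pics/w21.png

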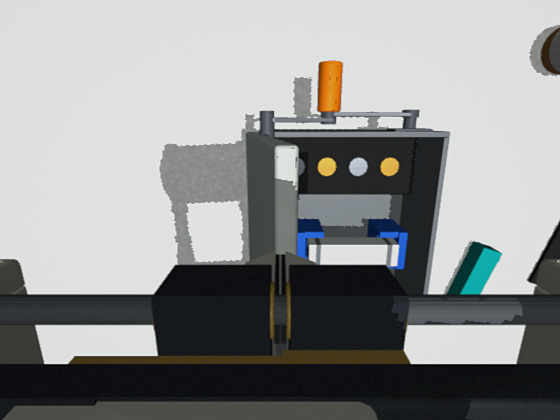

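View pics/t21.png

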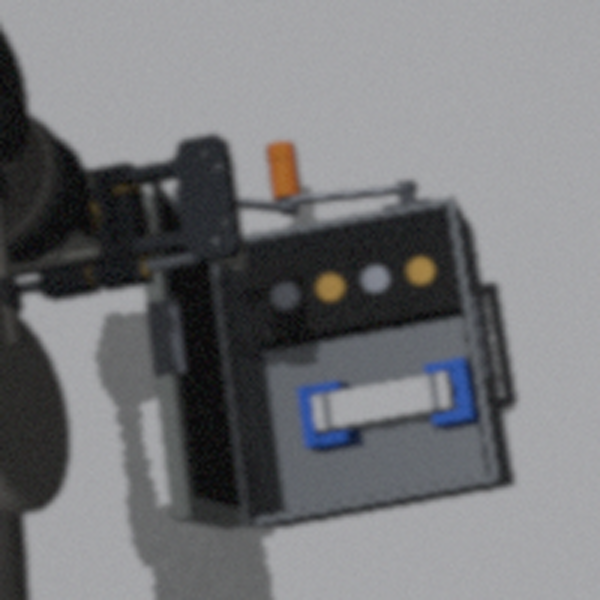

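```bash
python3 - <<'E'
from h import *
o=get_obs();w=wristcam(capture("wrist"),o);print(o["tool_pos"],o["contact_force"],o["moment"])
for th in (.12,.2,.25,.3):
  print(th,[proj(w,cw(*lidpt(th,210,120,f))).round(0) for f in(0,12)],[proj(w,cw(*lidpt(th,210,66,f))).round(0) for f in(0,12)],[proj(w,cw(*lidpt(th,90,134,f))).round(0) for f in(0,)])
cv2.imwrite("pics/w22.png",cv2.resize(w["frame"][130:275,200:360],None,fx=4.5,fy=4,interpolation=cv2.INTER_CUBIC)[:,:,::-1])
E
```

```text
[526.95817359 203.96072392 317.7880406 ] [0.05704361 2.29046818 5.36348157] [ 0.33947918  0.00444781 -0.00797998]
0.12 [array([304., 142.]), array([279., 142.])] [array([301., 248.]), array([279., 249.])] [array([268., 116.])]
0.2 [array([337., 142.]), array([314., 142.])] [array([332., 245.]), array([311., 247.])] [array([277., 116.])]
0.25 [array([356., 141.]), array([334., 142.])] [array([350., 243.]), array([329., 246.])] [array([282., 116.])]
0.3 [array([374., 141.]), array([354., 142.])] [array([366., 241.]), array([347., 244.])] [array([288., 116.])]
```

View pics/w22.png

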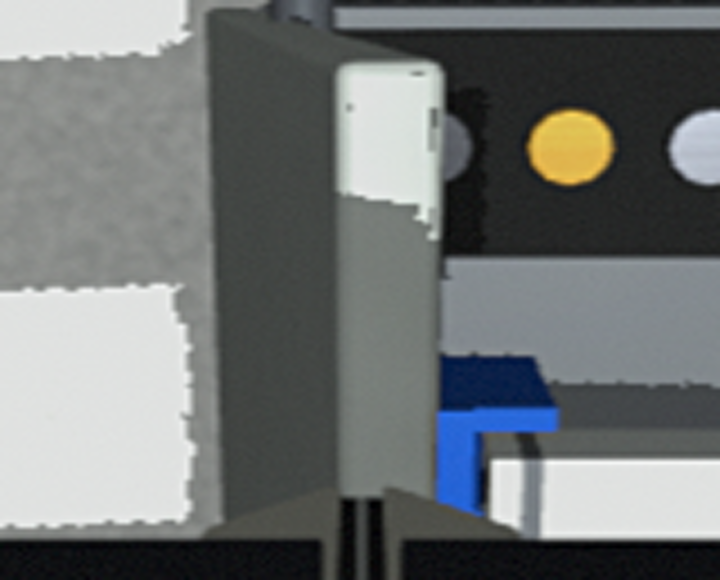

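```bash
python3 - <<'E'
from h import *
o=get_obs();w=capture("wrist");T=np.linalg.inv(w["tool_from_camera"])
for x in(-9.5,9.5):
  for y in (0,19):
    for z in (-20,0,22):
        q=w["K"]@(T[:3,:3]@np.array([x,y,z])+T[:3,3]);print(x,y,z,(q[:2]/q[2]).round(0))
E
```

```text
-9.5 0 -20 [280. 304.]
-9.5 0 0 [280. 284.]
-9.5 0 22 [280. 267.]
-9.5 19 -20 [320. 304.]
-9.5 19 0 [316. 284.]
-9.5 19 22 [312. 267.]
9.5 0 -20 [280. 268.]
9.5 0 0 [280. 251.]
9.5 0 22 [280. 237.]
9.5 19 -20 [321. 268.]
9.5 19 0 [317. 251.]
9.5 19 22 [313. 237.]
```

Call:
step_arm(increments="0 0 0 0 0 -6 -1;0 0 0 0 -20 -8 -1;0 0 0 0 -50 -8 -1;0 0 0 0 -55 5 -1;0 0 0 0 -55 20 -1;0 0 0 0 -55 26 -1;0 0 0 0 -55 26 -1")

```text
time: 22.35
tool_pos: [516.6, 257.1, 290.2]
tcp_rot: [3.14, -0.001, 0.185]
contact_force: [1.8, -0.5, -0.2]
grip_width: 0.4
```

```bash
python3 - <<'E'
from h import *
o=get_obs();w=wristcam(capture("wrist"),o);print(o["tool_pos"],o["contact_force"],o["grip_width"])
cv2.imwrite("pics/w23.png",w["frame"][:,:,::-1])
s=capture("scene");cv2.imwrite("pics/s23.png",cv2.resize(s["frame"][100:300,390:520],None,fx=5,fy=3,interpolation=cv2.INTER_CUBIC)[:,:,::-1])
E
```

```text
[516.57974151 257.06459192 290.2397893 ] [ 1.80140114 -0.52967219 -0.21691617] 0.4339325269788613
```

View pics/w23.png

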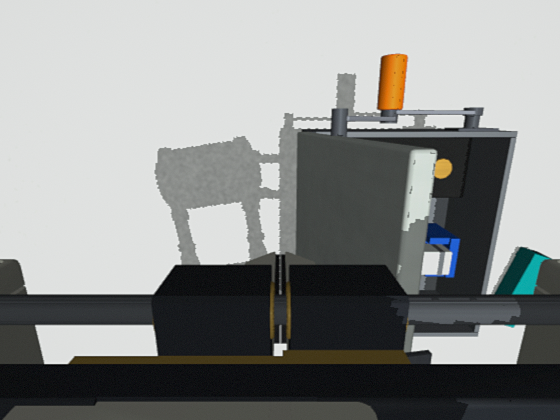

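View pics/s23.png

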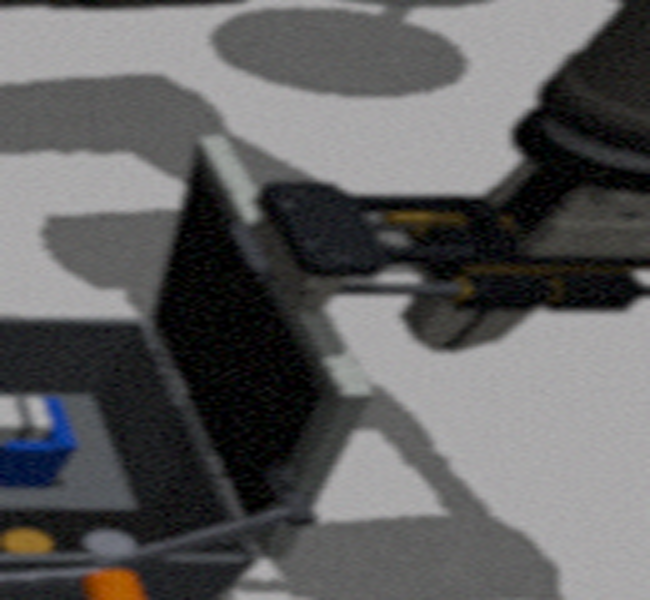

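```bash
python3 - <<'E'
from h import *
o=get_obs();s=capture("scene");R=Ro.from_euler('xyz',o["tcp_rot"])
for p in [(0,0,22),(0,0,0),(9.5,19,22),(9.5,-19,22),(-9.5,0,22),(37,95,-44),(37,-95,-44)]:
    x=proj(s,o["tool_pos"]+R.apply(p));print(p,x.round(1),((x-[390,100])*[5,3]).round())
cv2.imwrite("pics/s24.png",cv2.resize(s["frame"][150:250,430:530],None,fx=6,fy=6,interpolation=cv2.INTER_CUBIC)[:,:,::-1])
E
```

```text
(0, 0, 22) [472.4 220. ] [412. 360.]
(0, 0, 0) [476.5 213.1] [432. 339.]
(9.5, 19, 22) [464.4 223.5] [372. 371.]
(9.5, -19, 22) [483.1 223.8] [466. 371.]
(-9.5, 0, 22) [471.  216.4] [405. 349.]
(37, 95, -44) [440.4 212.8] [252. 338.]
(37, -95, -44) [542.6 214.2] [763. 343.]
```

View pics/s24.png

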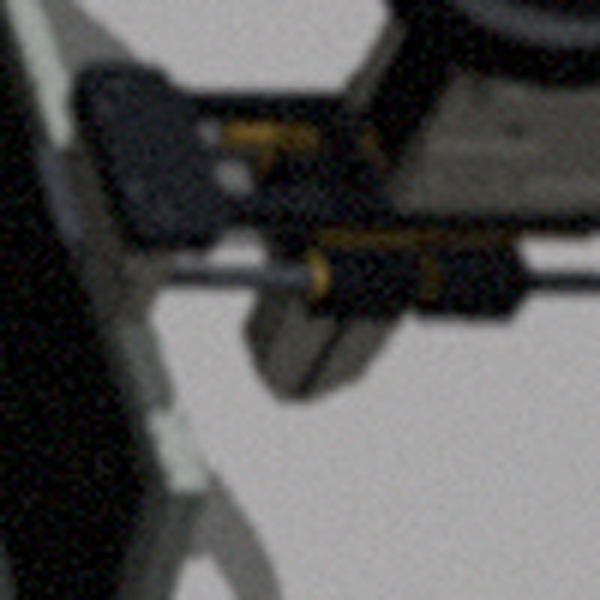

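Call:
step_arm(increments="0 0 0 0 10 0 -1;0 0 0 0 22 0 -1;0 0 0 0 30 0 -1;0 0 0 0 36 0 -1;0 0 0 0 40 0 -1;0 0 0 0 40 0 -1")

```text
time: 23.25
tool_pos: [523.8, 219.0, 290.7]
tcp_rot: [-3.141, -0.002, 0.186]
contact_force: [0.4, 3.6, -1.9]
grip_width: 0.7
```

Call:
step_arm(increments="0 0 0 0 5 0 -1;0 0 0 0 10 0 -1;0 0 0 0 15 0 -1")

```text
time: 23.62
tool_pos: [526.3, 204.6, 290.7]
tcp_rot: [-3.14, -0.002, 0.186]
contact_force: [-0.9, 5.8, -1.2]
grip_width: 0.6
```

```bash
python3 - <<'E'
from h import *
o=get_obs();w=wristcam(capture("wrist"),o);print(o["tool_pos"],o["contact_force"],o["grip_width"])
cv2.imwrite("pics/w25.png",w["frame"][:,:,::-1])
s=capture("scene");cv2.imwrite("pics/s25.png",cv2.resize(s["frame"][130:300,390:500],None,fx=5,fy=3.5,interpolation=cv2.INTER_CUBIC)[:,:,::-1])
E
```

```text
[526.29602075 204.58710133 290.70447421] [-0.89552692  5.75870411 -1.2187339 ] 0.5766458247797633
```

View pics/w25.png

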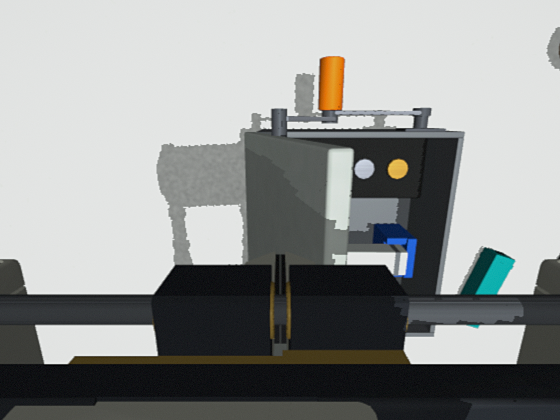

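View pics/s25.png

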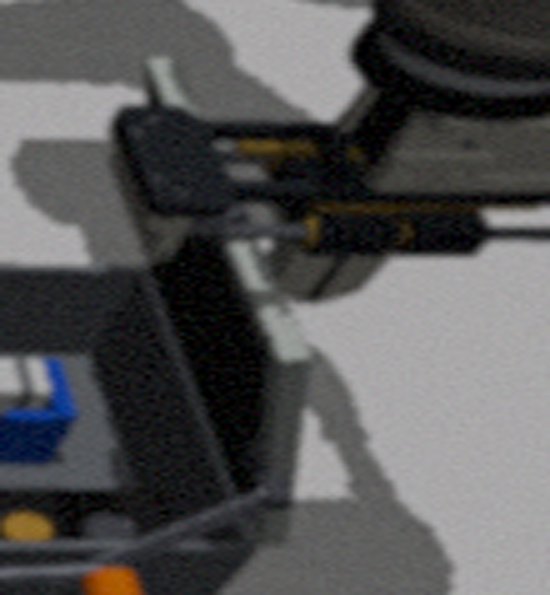

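```bash
python3 - <<'E'
from h import *
o=get_obs();R=Ro.from_euler('xyz',o["tcp_rot"])
print(o["tool_pos"],o["contact_force"],o["time"])
for th in list(np.arange(.25,1.5,.05))+[1.518,1.54]:
    r=162+18*min(1,max(0,(th-.23)/.8));p=lidpt(th,r,55)
    print(round(th,2),R.inv().apply(cw(55,p[1]+9.5,p[2]+22)-o["tool_pos"]).round(0)[1:],end="; ")
E
```

```text
[526.47256697 203.99734642 290.79632779] [ 0.2071847   4.1929111  -1.38202623] 23.725
0.25 [3. 0.]; 0.3 [11.  1.]; 0.35 [19.  3.]; 0.4 [27.  4.]; 0.45 [36.  7.]; 0.5 [44.  9.]; 0.55 [52. 13.]; 0.6 [60. 16.]; 0.65 [67. 20.]; 0.7 [75. 25.]; 0.75 [82. 29.]; 0.8 [89. 35.]; 0.85 [96. 40.]; 0.9 [103.  46.]; 0.95 [109.  53.]; 1.0 [116.  59.]; 1.05 [121.  67.]; 1.1 [125.  75.]; 1.15 [129.  83.]; 1.2 [133.  91.]; 1.25 [136.  99.]; 1.3 [139. 108.]; 1.35 [141. 117.]; 1.4 [143. 126.]; 1.45 [144. 134.]; 1.52 [146. 147.]; 1.54 [146. 151.];
```

Call:
step_arm(increments="0 0 0 0 5 0 -1;0 0 0 0 11 1 -1;0 0 0 0 19 3 -1;0 0 0 0 27 4 -1;0 0 0 0 36 7 -1;0 0 0 0 44 9 -1;0 0 0 0 52 13 -1;0 0 0 0 60 16 -1;0 0 0 0 67 20 -1;0 0 0 0 75 25 -1;0 0 0 0 82 29 -1;0 0 0 0 89 35 -1")

```text
time: 25.22
tool_pos: [543.5, 115.4, 256.1]
tcp_rot: [3.14, -0.003, 0.185]
contact_force: [-1.9, 2.2, 2.9]
grip_width: 0.7
```

```bash
python3 - <<'E'
from h import *
o=get_obs();w=wristcam(capture("wrist"),o);print(o["tool_pos"],o["contact_force"],o["joint_positions"].round(2))
cv2.imwrite("pics/w26.png",w["frame"][:,:,::-1])
s=capture("scene");cv2.imwrite("pics/s26.png",cv2.resize(s["frame"][130:320,330:500],None,fx=4,fy=3,interpolation=cv2.INTER_CUBIC)[:,:,::-1])
for th in (.7,.75,.8,.85,.9): print(th,proj(s,cw(*lidpt(th,210,120))).round(1),((proj(s,cw(*lidpt(th,210,120)))-[330,130])*[4,3]).round())
E
```

```text
[543.45786705 115.35188889 256.10580115] [-1.87025634  2.24180121  2.86303046] [ 0.07  0.38  1.39 -0.    1.38  1.46]
0.7 [397.9 244.7] [272. 344.]
0.75 [393.  246.6] [252. 350.]
0.8 [388.3 248.7] [233. 356.]
0.85 [383.9 250.9] [215. 363.]
0.9 [379.6 253.1] [199. 369.]
```

View pics/s26.png

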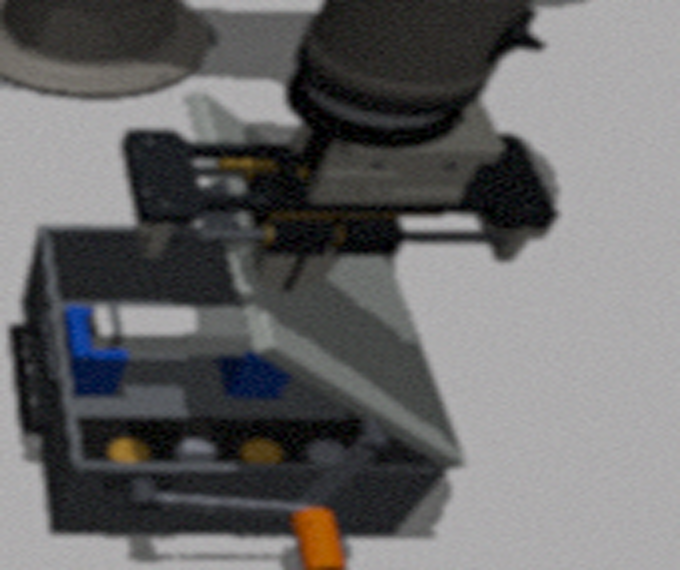

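View pics/w26.png

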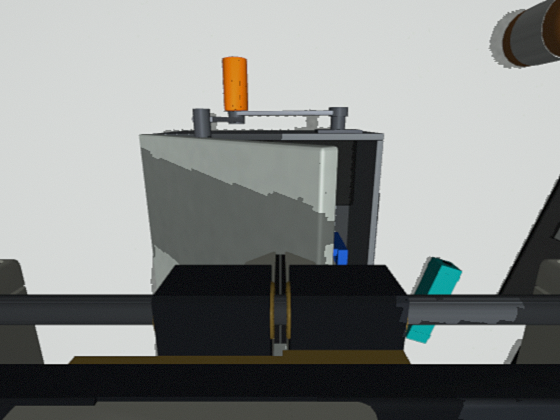

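Call:
step_arm(increments="0 0 0 0 7 5 -1;0 0 0 0 14 11 -1;0 0 0 0 20 18 -1;0 0 0 0 27 24 -1;0 0 0 0 32 32 -1;0 0 0 0 36 40 -1;0 0 0 0 40 48 -1;0 0 0 0 44 56 -1;0 0 0 0 47 64 -1;0 0 0 0 50 73 -1;0 0 0 0 52 81 -1;0 0 0 0 54 88 -1")

```text
time: 26.82
tool_pos: [553.3, 62.9, 167.5]
tcp_rot: [3.141, -0.002, 0.185]
contact_force: [0.4, -1.4, 4.0]
grip_width: 1.0
```

```bash
python3 - <<'E'
from h import *
o=get_obs();print(o["tool_pos"],o["contact_force"])
s=capture("scene");cv2.imwrite("pics/s27.png",cv2.resize(s["frame"][130:320,330:500],None,fx=4,fy=3,interpolation=cv2.INTER_CUBIC)[:,:,::-1])
for th in (1.2,1.3,1.35,1.4,1.5): print(th,((proj(s,cw(*lidpt(th,210,120)))-[330,130])*[4,3]).round())
E
```

```text
[553.34934485  62.93881977 167.47661395] [ 0.40585746 -1.44141457  4.03111698]
1.2 [118. 412.]
1.3 [100. 427.]
1.35 [ 92. 434.]
1.4 [ 85. 441.]
1.5 [ 75. 456.]
```

View pics/s27.png

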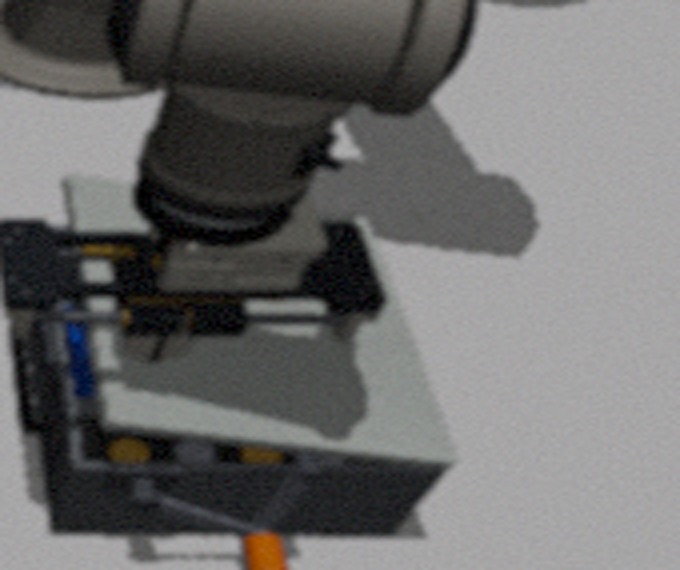

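Call:
step_arm(increments="0 0 0 0 1 7 -1;0 0 0 0 2 14 -1;0 0 0 0 2 20 -1;0 0 0 0 2 25 -1;0 0 0 0 2 30 -1")

```text
time: 27.5
tool_pos: [553.9, 61.1, 137.8]
tcp_rot: [3.141, -0.002, 0.185]
contact_force: [0.2, -0.8, 2.8]
grip_width: -0.0
```

```bash
python3 - <<'E'
from h import *
o=get_obs();print(o["tool_pos"],o["contact_force"])
s=capture("scene");cv2.imwrite("pics/s28.png",cv2.resize(s["frame"][130:320,330:500],None,fx=4,fy=3,interpolation=cv2.INTER_CUBIC)[:,:,::-1])
w=capture("wrist");cv2.imwrite("pics/w28.png",w["frame"][:,:,::-1])
E
```

```text
[553.89632936  61.10822512 137.82520969] [ 0.18906932 -0.81049182  2.79431081]
```

View pics/s28.png

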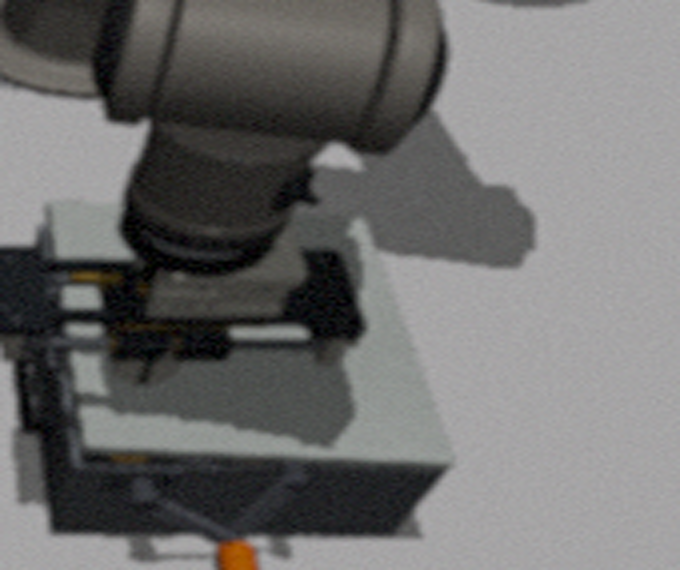

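View pics/w28.png

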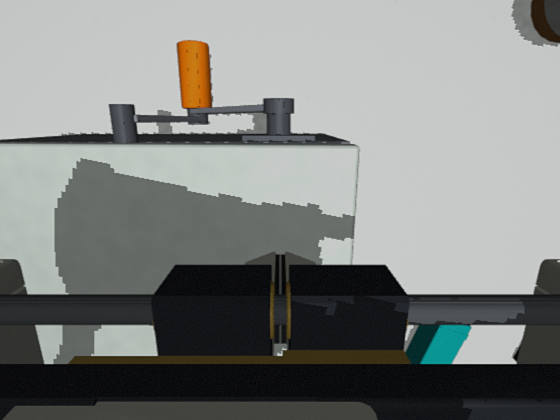

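Call:
step_arm(increments="0 0 0 0 0 4 -1;0 0 0 0 0 8 -1;0 0 0 0 0 11 -1;0 0 0 0 0 11 -1")

```text
time: 28.1
tool_pos: [553.7, 61.3, 126.8]
tcp_rot: [3.141, -0.002, 0.185]
contact_force: [0.6, 0.1, 0.4]
grip_width: 0.3
```

Call:
step_arm(increments="0 0 0 0 0 2 -1;0 0 0 0 0 4 -1;0 0 0 0 0 4 -1")

```text
time: 28.48
tool_pos: [553.8, 61.2, 122.9]
tcp_rot: [3.141, -0.002, 0.185]
contact_force: [-1.1, 1.0, -0.9]
grip_width: 0.4
```

```bash
python3 - <<'E'
from h import *
o=get_obs();print(o["tool_pos"],o["contact_force"],o["time"])
s=capture("scene");cv2.imwrite("pics/s29.png",cv2.resize(s["frame"][130:320,330:500],None,fx=4,fy=3,interpolation=cv2.INTER_CUBIC)[:,:,::-1])
w=capture("wrist");cv2.imwrite("pics/w29.png",w["frame"][:,:,::-1])
E
```

```text
[553.83134241  61.19958367 122.90374992] [-1.10388892  1.00392248 -0.86052346] 28.475
```

View pics/s29.png

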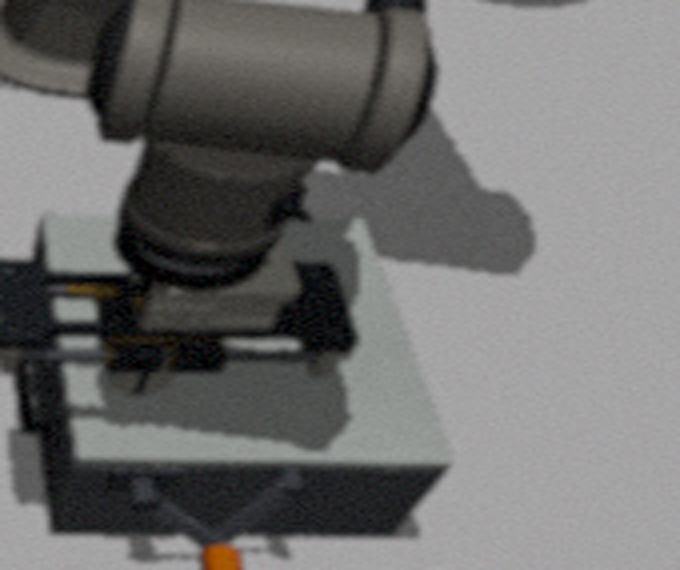

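View pics/w29.png

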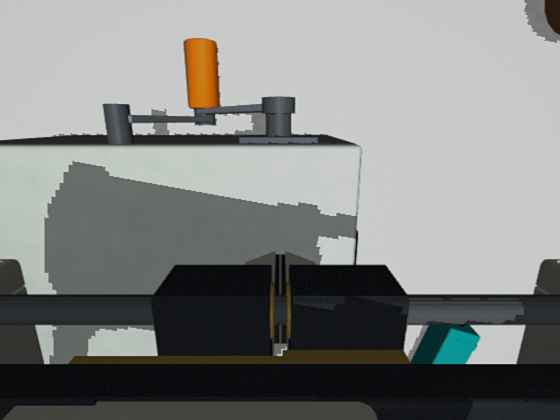

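Call:
step_arm(increments="0 0 0 0 0 2 -1;0 0 0 0 0 3 -1;0 0 0 0 0 3 -1")

```text
time: 28.95
tool_pos: [554.0, 61.1, 120.9]
tcp_rot: [3.141, -0.003, 0.185]
contact_force: [-1.9, -1.1, 7.2]
grip_width: 0.3
```

Call:
step_arm(increments="0 0 0 0 0 1 -1;0 0 0 0 0 2 -1;0 0 0 0 0 2 -1")

```text
time: 29.32
tool_pos: [554.1, 61.2, 120.8]
tcp_rot: [3.14, -0.004, 0.186]
contact_force: [-8.7, 0.1, 21.0]
grip_width: 0.6
```

Call:
step_arm(increments="0 0 0 0 0 -8 -1;0 0 0 0 0 -40 -1;0 0 0 0 0 -90 -1;0 0 0 -30 20 -140 -1;0 0 0 -60 60 -180 -1;0 0 0 -80 110 -200 -1;0 0 0 -90 160 -210 -1;0 0 0 -90 200 -210 -1;0 0 0 -90 220 -210 -1;0 0 0 -90 220 -210 -1")

```text
time: 30.58
tool_pos: [505.5, -172.0, 327.3]
tcp_rot: [-3.141, -0.001, 0.184]
contact_force: [-0.1, 0.3, 0.5]
grip_width: 0.6
```

```bash
python3 - <<'E'
from h import *
o=get_obs();print(o["tool_pos"],o["contact_force"],o["time"])
s=capture("scene");cv2.imwrite("pics/s30.png",s["frame"][:,:,::-1])
cv2.imwrite("pics/s30z.png",cv2.resize(s["frame"][190:320,320:460],None,fx=5,fy=4.5,interpolation=cv2.INTER_CUBIC)[:,:,::-1])
w=wristcam(capture("wrist"),o);cv2.imwrite("pics/w30.png",w["frame"][:,:,::-1])
for th in (1.44,1.48,1.518): print(th,[((proj(s,cw(*lidpt(th,210,x,f)))-[320,190])*[5,4.5]).round() for x in(120,-120) for f in (0,12)],[((proj(s,cw(x,-105,110))-[320,190])*[5,4.5]).round() for x in(120,-120)])
E
```

```text
[ 505.53049919 -172.00673935  327.34791539] [-0.1113845   0.2737434   0.48072349] 30.575
1.44 [array([145., 413.]), array([151., 400.]), array([101.,  45.]), array([105.,  31.])] [array([139., 429.]), array([96., 63.])]
1.48 [array([141., 421.]), array([146., 409.]), array([98., 54.]), array([101.,  41.])] [array([139., 429.]), array([96., 63.])]
1.518 [array([139., 429.]), array([142., 417.]), array([96., 63.]), array([98., 50.])] [array([139., 429.]), array([96., 63.])]
```

View pics/s30.png

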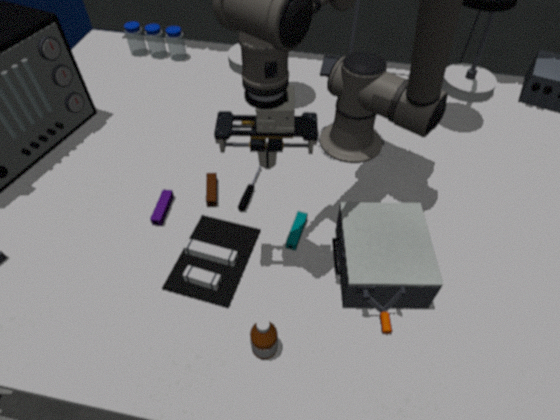

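View pics/s30z.png

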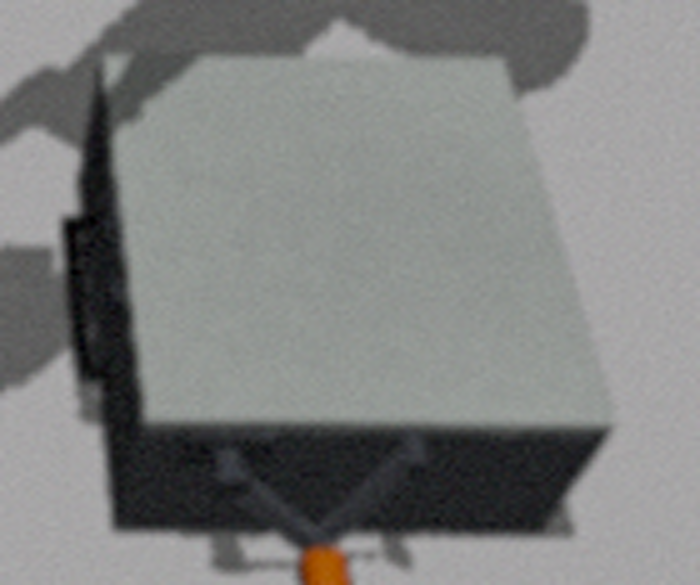

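View pics/w30.png

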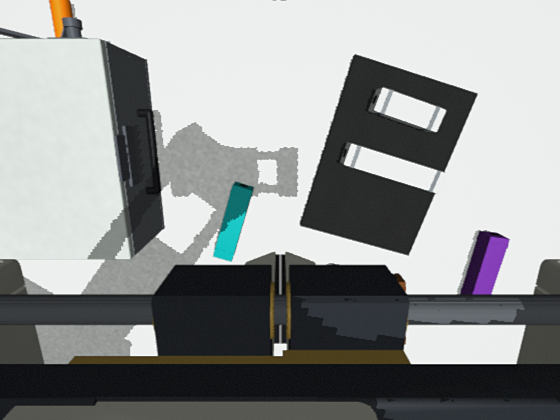

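```bash
python3 -c "
from plant import *
print(close_job(), get_obs()['time'])"
```

```text
the job is handed in; nothing more can be done
the job is handed in; nothing more can be done
```

I laid the 115 mm leg in the blue cradle, broke the stay at the orange knee and lowered the lid until it was shut. I then handed the job in at about 31 s of the 64 s allowed; the hand-in reports no verdict.

**Leg:** The right one was the white leg nearest the robot, about 115 mm by both the top and wrist views. I let go of it with the lid still up. The wrist picture after release showed it lying straight between the ribs and stops. It was still there when last seen, with the lid part-way down.

**Stay:** The first press moved the knee only about 20 mm, too close to the 22 mm breaking travel to count on. I pressed again, deeper. The pictures then showed the links clearly folded and the lid down by about 0.12 rad, so the knee should be well past 0.4 rad; I did not measure the angle directly.

**Lid:** My first push slid onto the lid's free edge with about 8 N and did not move it. I backed off, came in lower and pushed it down in small steps of roughly 0.4 rad/s on average. At the end it came to a hard stop, with 21 N giving 0.1 mm of movement. The lid's edge in the scene picture also matches the shut position, to within a few pixels of the enlarged crop.

**Other checks:** The last pictures show the short leg, the long leg, the bottle and the screwdriver where they were by eye; I did not measure them again. The arm was clear of everything.

**Disagreement:** The fingertips behaved as though they were 15 to 20 mm shorter than the stated 22 mm when shut. I did not resolve this and worked from force readings and pictures instead.

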